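# Put three appraised pieces back on their own display plinths

### The job

The three pieces on the wooden plinths have been mixed up: put the copper hand bell upright in the middle of the round plinth, the white porcelain dog upright in the middle of the square plinth, and the pewter snuff box lid up in the middle of the oblong plinth, lying lengthwise along it. Start by parking the bell or the snuff box on the empty cork mat to free a plinth; the fragile dog must go straight from plinth to plinth, never down onto the mat or the counter. Set everything down gently without dropping it, and leave the magnifier, the ring box and the brass weight where they stand.

Things in the scene. Friction and masses are not known exactly. Their poses are not given: they have to be found in the camera images.
- dog_center (a point): White porcelain sitting dog, 84 mm tall, flat base 60 x 44 mm (x by y), 0.18 kg, on the round plinth at the start. This point: on its upright axis, half-way up, 42 mm above its underside. z up, it looks along its -x. Grip its upright flanks, 34 to 36 mm apart along its y, 15 to 60 mm above the underside, closing along its y. Head with ears above, 34 mm wide; thin tail at +x.
- bell_center (a point): Tarnished copper hand bell, mouth down, 112 mm tall, 0.22 kg, on the oblong plinth at the start. This point: on its axis half-way up, 56 mm above the rim; z up along the handle. Rim 68 mm across; bell body up to 50 mm above the rim, brass collar 22 mm across up to 56 mm, then an upright round wooden handle 20 mm across from 56 to 106 mm. Grip the handle from above, any direction.
- snuff_center (a point): Pewter snuff box, oblong, 72 mm (its x) by 48 mm (its y), 30 mm tall (upright side walls to 28 mm, low lid panel above), 0.20 kg, on the square plinth at the start. This point: its centre, 15 mm above its underside. z up; small thumb tab at its -x end. Grip across the 48 mm, closing along its y. Its x must end along the oblong plinth's x, either way round.
- round_plinth: Round dark wooden display plinth, 100 mm across, 30 mm tall, fixed to the counter; the bell's place. Origin at the centre of its underside, on the counter.
- square_plinth: Square dark wooden display plinth, 92 x 92 mm, 30 mm tall, fixed; the dog's place. Origin at the centre of its underside, on the counter; x and y along its sides.
- oblong_plinth: Oblong dark wooden display plinth, 130 mm (its x) by 78 mm (its y), 30 mm tall, fixed; the snuff box's place. Origin at the centre of its underside, on the counter.
- mat: Cork mat, 110 x 110 mm, 4 mm thick, fixed to the counter, empty at the start: the free spot. Origin at the centre of its underside, on the counter.
- magnifier: Chrome magnifier on a stubby stand, about 92 mm tall, round base 70 mm across, loose; a bystander to leave alone. Origin at the centre of its underside.
- ring_box: Blue fabric ring box, 50 x 50 mm, 34 mm tall, loose; a bystander to leave alone. Origin at the centre of its underside.
- weight: Brass scale weight with a knob on top, 38 mm across, 51 mm tall, loose; a bystander to leave alone. Origin at the centre of its underside.
Things that resemble listed ones, but are neither listed nor needed, are in the scene too. Leave any blue look-alike of the round_plinth alone.

How it is judged:
On the way, in this order (a step that is already met when the one before it is completed fails the run):
1. the bell or the snuff box has been set upright on the cork mat and let go (((horizontal distance between bell_center and mat below 0.045 m and height (world z) of bell_center between 0.052 and 0.066 m and angle between bell_center's own z axis and vertical below 0.12 rad and linear speed of bell below 0.03 m/s and angular speed of bell below 0.3 rad/s and contact force between the fingers and bell below 0.05 N) or (horizontal distance between snuff_center and mat below 0.045 m and height (world z) of snuff_center between 0.011 and 0.025 m and angle between snuff_center's own z axis and vertical below 0.12 rad and linear speed of snuff_box below 0.03 m/s and angular speed of snuff_box below 0.3 rad/s and contact force between the fingers and snuff_box below 0.05 N))), for 0.2 s.
2. the dog stands on the square plinth and has been let go (horizontal distance between dog_center and square_plinth below 0.015 m and height (world z) of dog_center between 0.064 and 0.078 m and angle between dog_center's own z axis and vertical below 0.12 rad and linear speed of dog below 0.03 m/s and angular speed of dog below 0.3 rad/s and contact force between the fingers and dog below 0.05 N), for 0.2 s.
At the end, for the whole second after the job is handed in: The bell stands on the round plinth, the dog on the square plinth and the snuff box lies lid up on the oblong plinth, each within 15 mm of the plinth's centre, tilted less than 0.12 rad, released and at rest; the snuff box's long axis is within 0.3 rad of the oblong plinth's long axis (all of step 2 and horizontal distance between bell_center and round_plinth below 0.015 m and height (world z) of bell_center between 0.078 and 0.092 m and angle between each of bell_center, snuff_center's own z axis and vertical below 0.12 rad and linear speed of each of bell, snuff_box below 0.03 m/s and angular speed of each of bell, snuff_box below 0.3 rad/s and contact force between the fingers and bell below 0.05 N and horizontal distance between snuff_center and oblong_plinth below 0.015 m and height (world z) of snuff_center between 0.037 and 0.051 m and contact force between the fingers and snuff_box below 0.05 N and angle between the x axis of snuff_center and the x axis of oblong_plinth, either way round below 0.3 rad); the robot touches nothing.
It fails at once if the dog goes below plinth level (put on the mat or the counter) (height (world z) of dog_center below 0.058 m).
It fails at once if the dog is tipped over (angle between dog_center's own z axis and vertical above 0.9 rad).
It fails at once if a piece is dropped (falls free faster than 0.6 m/s, some 2 cm) ((linear speed of dog above 0.6 m/s and contact force between the fingers and dog below 0.01 N) or (linear speed of bell above 0.6 m/s and contact force between the fingers and bell below 0.01 N) or (linear speed of snuff_box above 0.6 m/s and contact force between the fingers and snuff_box below 0.01 N)).
It fails at once if the magnifier, the ring box or the brass weight is shifted by more than 2 cm (distance of any of magnifier, ring_box, weight from where it was at the start of the episode above 0.02 m).
It also fails if it takes over 109 s, if anything falls off the work surface, if the arm or the gripper's body presses on something with over 40 N, if the wrist force passes 120 N, or if a joint passes its speed limit or range.

### The arm

A 7-joint arm with a two-finger parallel gripper is mounted at the origin on the work surface. World frame = base frame: x ahead of the robot, y to its left, z up, the work surface at z = 0. Lengths are in m, angles in rad, forces in N, time in s.
With the tool pointing down it reaches from about 0.4 to 0.85 m from the base axis. Payload 4.5 kg.
Tool frame: the origin (TCP) lies midway between the tips of the shut fingers; the grasp point (between the pads) lies 19 mm behind it; z points along the fingers, y is the line along which they close (so a half turn about z gives the same grasp; the last joint's range is limited). The gripper opens to 88 mm and grips with 3 to 60 N. Pads are 18 mm wide; open, the fingers measure 123 mm over their backs; the gripper's body (75 mm by 187 mm) begins 45 mm behind the grasp point.
Start: joints at [1.325, 0.689, -0.195, 1.565, 0.157, 0.902, -0.215], TCP at [0.173, -0.601, 0.239] pointing down, gripper open.
Joint ranges: [-3.01, 3.01], [-0.46, 2.08], [-1.47, 1.51], [0.13, 2.56], [-1, 4.14], [0.04, 2.09], [-2.66, 2.66]. Speed limits (rad/s): [2.57, 2.57, 3.14, 3.14, 3.14, 3.14, 3.14].

### API

Orientations are given as a unit quaternion [x, y, z, w].
In Python, from plant import get_state, viewer, workorder gives the robot as it stands. The module is installed in compiled form; this text tells all that it offers.
- The arm moves only by the tool step_arm, never from a script. Its argument "motion" is a list of rows, each an object of numbers: "wx", "wy", "wz": the turn, a rotation vector about the tool's x, y, z each as a share of 180 degrees, from -1 to 1; "dx", "dy", "dz": the shift along the tool's x, y, z each as a share of 8 cm, from -1 to 1; "claw": the finger opening in mm, from 0 to 88.1. A call has 1 to 8 rows; each row is the pose to reach, as a shift and turn from the pose commanded when the call began, along the tool's axes at that moment, turning the shorter way round; what a row does not reach only later rows make up. A row lasts 1/10 s, in which the tool goes at most 50 mm and 8.59 degrees, less where a joint would pass 70% of its speed; a pose out of reach is approached as far as the arm can. A call with a number of a shift or a turn outside -1 to 1 is refused whole. A call with a gripper value outside its range is refused whole. The fingers move at their own pace and stop on an object; "force" is the grip in N (left out, the last holds). Time passes only in rows, so rows that repeat a pose let the fingers close. It gives the time, the measured TCP pose, the force, the opening and the grip force at its end, in the units of the state.
- get_state(): the state, without advancing time (a new reading comes with each control period).
- viewer.snapshot(name): name is "scene" or "top"; returns (picture, depth): 384x512x3 uint8, red, green, blue; 384x512 float32, m along the optical axis (not along the pixel's ray), 0 where there is no reading.
- viewer.calibration(name): a dict with "vfov" (degrees; the focal length in pixels is half the picture's height over the tangent of half this angle, whatever the lens; pixels are square), "cx", "cy" (the principal point, pixels), "extrinsics" (4x4, takes a point from camera to world coordinates). Camera axes: x right, y down, z forward; pixel columns grow to the right and rows downward; lengths in m; the calibration is good to about 2 mm. A picture is of the moment at which its call begins. calibration takes no time and is no camera call.
- workorder.finish_job(): hands the job in; it is judged then, once.
The state is a dict: "clock": time; "q": joint angles; "qd": joint speeds; "joint_torque": joint torques, N m; "tool_pos": TCP position; "eef_rot": TCP orientation; "contact_force": force on the tool from outside, world axes, zero at the start; "moment": the same for the moment, N m; "opening": opening from 0.0 (shut) to 1.0 (fully open); "finger_force": force on a finger pad.
Only numpy, scipy, OpenCV 4.12 (cv2) and the standard library are available. Lean on these libraries where they do the work, as an engineer would, in place of code of your own. Each camera call takes 0.05 s, during which the arm holds its last target. There are 200 camera calls.

## Working session

There is one attempt and no reset: what is moved stays moved. The work goes in short steps, Python scripts to look and compute and a tool call to move; the robot and the scene stay as the last step left them, time stands still between calls to the robot, and variables do not carry over. Pictures are saved under pics/ and viewed, at most 14 in all, crops included, and the job is handed in when it is done.

Besides the shell and the picture viewer there is one more tool, called after "Call:" as a command line: name --argument value ..., lists and objects as JSON in quotes. step_arm: Moves the arm, as the interface text tells. Shift numbers are shares of 8 cm and turn numbers shares of 180 degrees, none past 1 either way. Its arguments: {"type":"object","properties":{"motion":{"type":"array","items":{"type":"object","properties":{"wx":{"type":"number","minimum":-1,"maximum":1},"wy":{"type":"number","minimum":-1,"maximum":1},"wz":{"type":"number","minimum":-1,"maximum":1},"dx":{"type":"number","minimum":-1,"maximum":1},"dy":{"type":"number","minimum":-1,"maximum":1},"dz":{"type":"number","minimum":-1,"maximum":1},"claw":{"type":"number"}}}},"force":{"type":"number"}},"required":["motion"]}

```bash
mkdir -p pics; cat > h.py <<'E'
import numpy as np, cv2
from plant import get_state, viewer, workorder
def snap(n,f=None):
    p,d=viewer.snapshot(n)
    np.savez(f'{n}.npz',p=p,d=d)
    if f: cv2.imwrite(f'pics/{f}.png',p[:,:,::-1])
    return p,d
def cloud(n,d):
    c=viewer.calibration(n); f=d.shape[0]/2/np.tan(np.radians(c['vfov'])/2)
    v,u=np.mgrid[:d.shape[0],:d.shape[1]]
    P=np.stack([(u-c['cx'])/f*d,(v-c['cy'])/f*d,d],-1)
    E=np.array(c['extrinsics']); return P@E[:3,:3].T+E[:3,3]
E
python3 - <<'E'
from h import *
s=get_state();print({k:np.round(v,3) for k,v in s.items()})
for n in('top','scene'):
    p,d=snap(n); cv2.imwrite(f'pics/{n}0.png',cv2.resize(p[:,:,::-1],(800,600)))
    c=viewer.calibration(n);print(c['vfov'],c['cx'],c['cy'],np.round(c['extrinsics'],3).tolist())
E
```

```text
{'clock': np.float64(0.0), 'q': array([ 1.325,  0.69 , -0.195,  1.566,  0.157,  0.903, -0.215]), 'qd': array([ 0.002,  0.001, -0.   ,  0.001, -0.001,  0.001,  0.001]), 'joint_torque': array([-1.0000e-03, -5.2756e+01, -1.2670e+00, -1.5343e+01, -5.3000e-02,
        7.0000e-03,  0.0000e+00]), 'tool_pos': array([ 0.172, -0.6  ,  0.238]), 'eef_rot': array([ 0.99 ,  0.139, -0.   , -0.001]), 'contact_force': array([-0.371,  0.604,  0.047]), 'moment': array([-0.066, -0.018,  0.028]), 'finger_force': np.float64(0.0), 'opening': np.float64(1.001)}
45.330240824370236 255.83305840507194 188.95403916815673 [[-0.028, -0.993, 0.111, 0.356], [-1.0, 0.028, -0.002, 0.028], [-0.001, -0.111, -0.994, 1.138], [0.0, 0.0, 0.0, 1.0]]
53.822616740150124 252.37920969037012 183.92600102050127 [[-0.438, 0.675, -0.594, 0.997], [0.899, 0.333, -0.286, 0.3], [0.005, -0.659, -0.752, 0.787], [0.0, 0.0, 0.0, 1.0]]
```

View pics/top0.png

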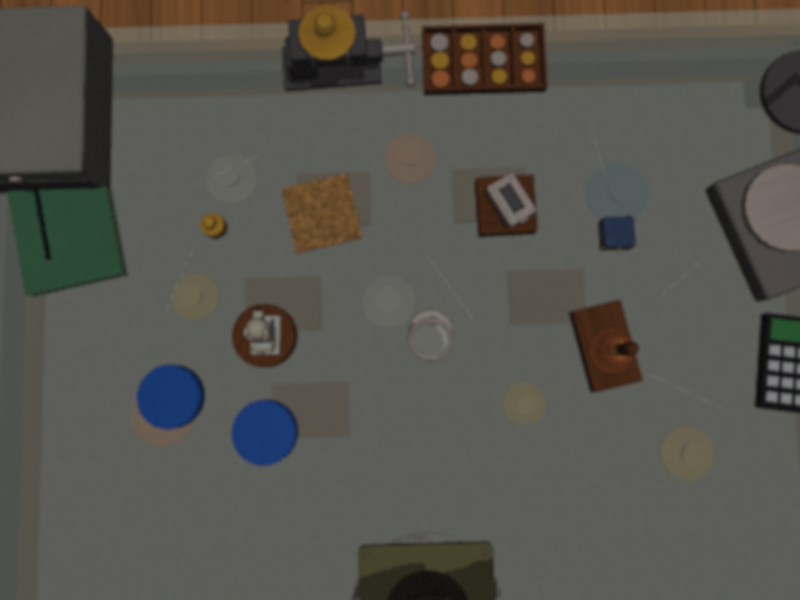

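View pics/scene0.png

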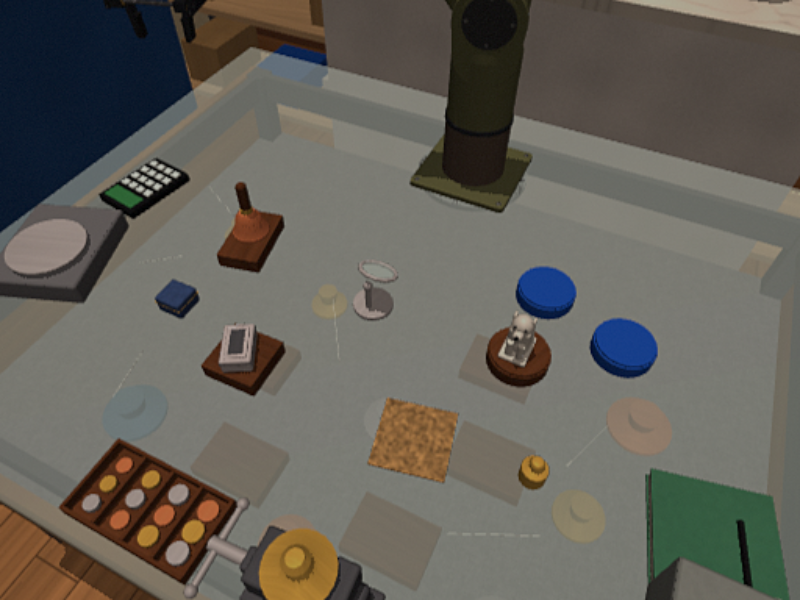

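In the top view (800x600), candidates are:
- **Round plinth:** brown with the dog at (264,335). The blue discs at (170,397) and (265,432) are look-alikes to leave alone.
- **Square plinth:** with the snuff box at (506,205).
- **Oblong plinth:** with the bell at (606,346).
- **Mat:** cork at (321,212). The grey flat patches are stains.
- **Bystanders:** magnifier (430,335), ring box (618,232), weight (212,225).

```bash
cat > meas.py <<'E'
from h import *
def run(boxes,n='top'):
    z=np.load(f'{n}.npz');d=z['d'];W=cloud(n,d)
    for nm,(u,v,r,lo,hi) in boxes.items():
        u,v=u*.64,v*.64
        m=np.zeros(d.shape,bool);m[max(0,int(v-r)):int(v+r),int(u-r):int(u+r)]=1
        m&=(W[...,2]>lo)&(W[...,2]<hi)&(d>0)
        k,l,st,_=cv2.connectedComponentsWithStats(m.astype(np.uint8))
        if k<2: print(nm,'none');continue
        m=l==1+st[1:,4].argmax(); P=W[m]
        (c,s,a)=cv2.minAreaRect((P[:,:2]*1000).astype(np.float32))
        print(nm,'n',m.sum(),'rect c',np.round(c,1),'size',np.round(s,1),'ang',round(a,1),'z',np.round(np.percentile(P[:,2],[5,50,95])*1000,1),'mean',np.round(P[:,:2].mean(0)*1000,1))
E
python3 - <<'E'
from meas import *
run({'round':(264,335,32,.022,.038),'square':(506,205,30,.022,.038),'oblong':(606,346,40,.022,.038),'mat':(321,212,32,.0018,.02),
'snufftop':(511,200,25,.05,.07),'doghead':(262,330,25,.09,.13),'dogall':(262,330,25,.045,.13),'dogmid':(262,330,25,.055,.085),'bellhandle':(625,348,25,.115,.16),'bellbody':(615,348,30,.042,.08),'belltop':(625,348,20,.13,.16),
'ring':(618,232,20,.02,.05),'weight':(212,225,15,.01,.07),'magn':(430,335,30,.01,.12),'magtop':(430,335,30,.07,.12),'blue2':(265,432,26,.01,.05),'counter':(440,220,10,-.05,.05)})
im=cv2.imread('pics/top0.png')
z=np.load('top.npz')['p'][:,:,::-1];y=np.load('scene.npz')['p'][:,:,::-1]
def c(a,u,v,r=28): return cv2.resize(a[int(v*.64)-r:int(v*.64)+r,int(u*.64)-r:int(u*.64)+r],(260,260),interpolation=cv2.INTER_CUBIC)
cv2.imwrite('pics/crop1.png',np.vstack([np.hstack([c(z,262,332),c(z,508,205),c(z,608,346)]),np.hstack([c(y,518,345),c(y,243,355),c(y,250,230,40)])]))
E
```

```text
round n 855 rect c [425.9 240.7] size [97.7 97.6] ang 55.6 z [24.6 29.7 36.1] mean [423.2 238.6]
square n 611 rect c [ 621.5 -144.5] size [92.3 92.6] ang 1.1 z [25.8 30.1 33.8] mean [ 607.7 -128.6]
oblong n 1208 rect c [ 394.8 -289.5] size [130.   78.8] ang 12.3 z [26.3 30.5 34.9] mean [ 397.9 -285. ]
mat n 1592 rect c [622.9 151.6] size [123.1 116. ] ang 10.7 z [2.1 4.3 7.4] mean [621.2 149.9]
snufftop n 605 rect c [ 621.8 -148.2] size [75.2 49. ] ang 29.8 z [54.1 59.1 63.4] mean [ 621.1 -147.3]
doghead n 238 rect c [438.2 234.9] size [33.  47.6] ang 88.8 z [ 92.1 107.7 114.3] mean [432.4 234.1]
dogall n 420 rect c [427.4 234.3] size [34.7 68.7] ang 85.1 z [ 58.2  96.9 113.5] mean [425.  232.2]
dogmid n 155 rect c [423.9 231.7] size [33.5 54.2] ang 73.3 z [58.1 65.9 78.3] mean [414.  230.4]
bellhandle n 89 rect c [ 387.  -292.6] size [18.6 18.8] ang 1.5 z [118.3 137.6 142.2] mean [ 386.3 -290.7]
bellbody n 381 rect c [ 386.7 -291.5] size [56.2 59.4] ang 88.3 z [43.5 64.4 78.3] mean [ 385.8 -283.8]
belltop n 74 rect c [ 386.6 -292.8] size [18.8 17.7] ang 89.8 z [132.2 138.5 142.5] mean [ 386.3 -291.6]
ring n 454 rect c [ 570.1 -317.1] size [51.1 51.4] ang 88.7 z [25.1 33.9 37.4] mean [ 570.3 -315.7]
weight n 214 rect c [601.9 319.1] size [35.7 35.9] ang 2.2 z [14.6 31.7 51.4] mean [599.4 316.8]
magn n 694 rect c [417.9 -17. ] size [66.2 75.4] ang 84.3 z [11.5 75.4 89.1] mean [413.4 -15.9]
magtop n 485 rect c [415.5 -17.1] size [67.  49.1] ang 79.6 z [70.9 79.3 89.4] mean [415.6 -16.9]
blue2 n 1416 rect c [277.3 241. ] size [98.7 98.9] ang 89.4 z [24.1 29.7 33.4] mean [277.6 239.8]
counter n 397 rect c [606.7 -39.4] size [48.2 51. ] ang 88.1 z [-3.5  0.3  3.9] mean [606.7 -39.3]
```

View pics/crop1.png

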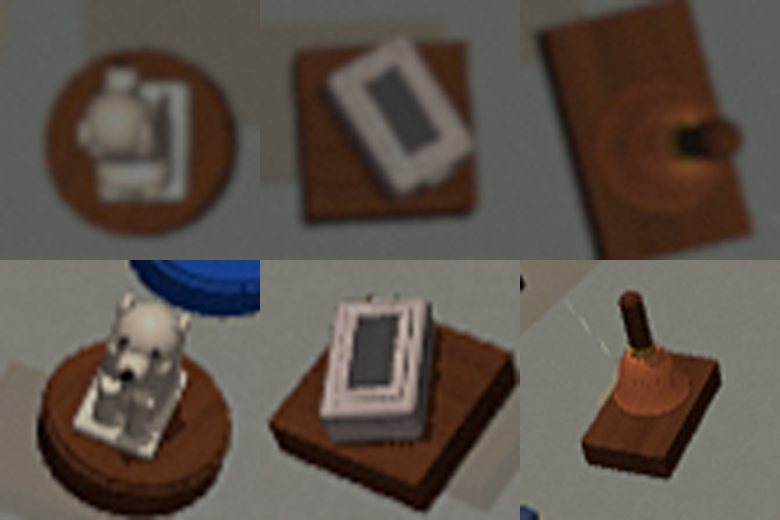

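The crop confirms the choices: dog on the brown round plinth, looking toward world +x (snout up in the top view); snuff box skewed about 30°; bell upright. All sizes match the listing. Next I'll refine the dog's yaw and axis.

```bash
python3 - <<'E'
from h import *
for n,(u,v) in {'top':(262,332),'scene':(518,345)}.items():
    z=np.load(n+'.npz');W=cloud(n,z['d']);p=z['p'].astype(int)
    r=np.hypot(W[...,0]-.426,W[...,1]-.2395)<.055
    white=r&(p.min(2)>70)&((p.max(2)-p.min(2))<45)&(W[...,2]>.024)
    for lo,hi in((.028,.045),(.045,.09),(.09,.12)):
        m=white&(W[...,2]>lo)&(W[...,2]<hi);P=W[m][:,:2]*1000
        if len(P)>5:print(n,lo,len(P),cv2.minAreaRect(P.astype(np.float32)),P.mean(0).round(1), np.percentile(P,[2,98],axis=0).round(1).tolist())
    b=r&(W[...,2]>.026)&(W[...,2]<.034);P=W[b][:,:2]*1000
    print('plinth',n,cv2.minEnclosingCircle(P.astype(np.float32)))
    a=z['p'][:,:,::-1];cu,cv_=int(u*.64),int(v*.64);
    cv2.imwrite(f'pics/dog_{n}.png',cv2.resize(a[cv_-24:cv_+24,cu-24:cu+24],(576,576),interpolation=cv2.INTER_CUBIC))
E
```

```text
top 0.028 114 ((424.9109802246094, 250.87542724609375), (75.72796630859375, 57.935245513916016), 88.58576202392578) [421.6 222.8] [[395.3, 213.1], [452.9, 255.1]]
top 0.045 114 ((420.5092468261719, 227.79559326171875), (31.53268051147461, 54.333290100097656), 60.47606658935547) [411.7 231.8] [[396.6, 219.0], [448.4, 250.7]]
top 0.09 201 ((435.38995361328125, 235.1883087158203), (32.9394645690918, 38.979164123535156), 89.92376708984375) [431.4 234. ] [[416.2, 219.6], [454.7, 250.8]]
plinth top ((425.3595886230469, 240.51724243164062), 49.465232849121094)
scene 0.028 141 ((418.9912109375, 232.83419799804688), (68.38627624511719, 79.60417175292969), 75.39798736572266) [440.6 240. ] [[393.7, 206.4], [457.5, 259.9]]
scene 0.045 64 ((430.195068359375, 237.93467712402344), (34.62421798706055, 43.92277145385742), 85.87342834472656) [443.4 239.4] [[415.0, 221.2], [452.3, 256.0]]
scene 0.09 192 ((440.5018005371094, 237.79519653320312), (33.73672103881836, 38.65845489501953), 89.38312530517578) [439.8 238.4] [[423.2, 222.5], [458.3, 253.5]]
plinth scene ((428.63470458984375, 243.1578826904297), 49.37833023071289)
```

View pics/dog_top.png

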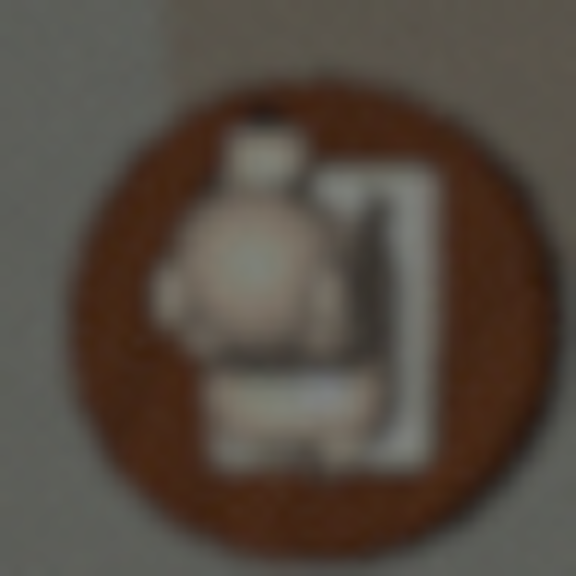

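Call:
step_arm --motion '[{"wz": 0.0888}, {"wz": 0.0888}, {"wz": 0.0888}]' --force 20

```text
$.motion[0]: bad value
```

Call:
step_arm --motion '[{"dx": 0.67, "dy": -0.965}, {"dx": 0.67, "dy": -0.965}, {"dx": 0.67, "dy": -0.965}, {"dx": 0.67, "dy": -0.965}]'

```text
$.motion[0]: bad value
```

Call:
step_arm --motion '[{"wx": 0, "wy": 0, "wz": 0.0888, "dx": 0, "dy": 0, "dz": 0, "claw": 88}, {"wx": 0, "wy": 0, "wz": 0.0888, "dx": 0, "dy": 0, "dz": 0, "claw": 88}, {"wx": 0, "wy": 0, "wz": 0.0888, "dx": 0, "dy": 0, "dz": 0, "claw": 88}]' --force 20

```text
clock: 0.4
tool_pos: [0.1726, -0.6004, 0.2383]
eef_rot: [1.0, 0.0, -0.0, -0.0]
contact_force: [0.5, -1.0, 0.2]
opening: 0.998
finger_force: 0.0
```

Call:
step_arm --motion '[{"wx": 0, "wy": 0, "wz": 0, "dx": 0.67, "dy": -0.965, "dz": 0, "claw": 88}, {"wx": 0, "wy": 0, "wz": 0, "dx": 0.67, "dy": -0.965, "dz": 0, "claw": 88}, {"wx": 0, "wy": 0, "wz": 0, "dx": 0.67, "dy": -0.965, "dz": 0, "claw": 88}]'

```text
clock: 0.7
tool_pos: [0.2315, -0.5174, 0.2385]
eef_rot: [1.0, 0.007, 0.001, -0.003]
contact_force: [-0.5, -0.6, 0.1]
opening: 0.998
finger_force: 0.0
```

Call:
step_arm --motion '[{"wx": 0, "wy": 0, "wz": 0, "dx": 0.67, "dy": -0.965, "dz": 0, "claw": 88}, {"wx": 0, "wy": 0, "wz": 0, "dx": 0.67, "dy": -0.965, "dz": 0, "claw": 88}, {"wx": 0, "wy": 0, "wz": 0, "dx": 0.67, "dy": -0.965, "dz": 0, "claw": 88}]'

```text
clock: 1.0
tool_pos: [0.2843, -0.4406, 0.2387]
eef_rot: [1.0, 0.007, 0.001, -0.002]
contact_force: [0.9, -0.2, -0.3]
opening: 1.001
finger_force: 0.0
```

Call:
step_arm --motion '[{"wx": 0, "wy": 0, "wz": 0, "dx": 0.67, "dy": -0.965, "dz": 0, "claw": 88}, {"wx": 0, "wy": 0, "wz": 0, "dx": 0.67, "dy": -0.965, "dz": 0, "claw": 88}, {"wx": 0, "wy": 0, "wz": 0, "dx": 0.67, "dy": -0.965, "dz": 0, "claw": 88}]'

```text
clock: 1.3
tool_pos: [0.3374, -0.364, 0.2388]
eef_rot: [1.0, 0.007, 0.001, -0.002]
contact_force: [0.7, -0.1, 0.8]
opening: 0.999
finger_force: 0.0
```

Call:
step_arm --motion '[{"wx": 0, "wy": 0, "wz": 0, "dx": 0.67, "dy": -0.965, "dz": 0, "claw": 88}, {"wx": 0, "wy": 0, "wz": 0, "dx": 0.67, "dy": -0.965, "dz": 0, "claw": 88}, {"wx": 0, "wy": 0, "wz": 0, "dx": 0.67, "dy": -0.965, "dz": 0, "claw": 88}, {"wx": 0, "wy": 0, "wz": 0, "dx": 0.67, "dy": -0.965, "dz": 0, "claw": 88}, {"wx": 0, "wy": 0, "wz": 0, "dx": 0.67, "dy": -0.965, "dz": 0, "claw": 88}]'

```text
clock: 1.8
tool_pos: [0.3856, -0.2937, 0.2387]
eef_rot: [1.0, -0.0, -0.0, 0.001]
contact_force: [-1.0, 0.1, -0.0]
opening: 1.002
finger_force: 0.0
```

Call:
step_arm --motion '[{"wx": 0, "wy": 0, "wz": 0, "dx": 0.01, "dy": -0.01, "dz": 0.9, "claw": 88}, {"wx": 0, "wy": 0, "wz": 0, "dx": 0.01, "dy": -0.01, "dz": 0.9, "claw": 88}, {"wx": 0, "wy": 0, "wz": 0, "dx": 0.01, "dy": -0.01, "dz": 0.9, "claw": 88}]'

```text
clock: 2.1
tool_pos: [0.3846, -0.2917, 0.1644]
eef_rot: [1.0, -0.001, -0.003, -0.001]
contact_force: [0.3, -0.0, 0.8]
opening: 1.003
finger_force: 0.0
```

Call:
step_arm --motion '[{"wx": 0, "wy": 0, "wz": 0, "dx": 0, "dy": 0, "dz": 0.5, "claw": 88}, {"wx": 0, "wy": 0, "wz": 0, "dx": 0, "dy": 0, "dz": 0.92, "claw": 88}, {"wx": 0, "wy": 0, "wz": 0, "dx": 0, "dy": 0, "dz": 0.92, "claw": 88}, {"wx": 0, "wy": 0, "wz": 0, "dx": 0, "dy": 0, "dz": 0.92, "claw": 88}, {"wx": 0, "wy": 0, "wz": 0, "dx": 0, "dy": 0, "dz": 0.92, "claw": 88}]'

```text
clock: 2.6
tool_pos: [0.3884, -0.2922, 0.095]
eef_rot: [1.0, -0.0, 0.001, 0.001]
contact_force: [-0.0, 0.5, 0.9]
opening: 0.999
finger_force: 0.0
```

Call:
step_arm --motion '[{"wx": 0, "wy": 0, "wz": 0, "dx": 0, "dy": 0, "dz": 0, "claw": 40}, {"wx": 0, "wy": 0, "wz": 0, "dx": 0, "dy": 0, "dz": 0, "claw": 30}, {"wx": 0, "wy": 0, "wz": 0, "dx": 0, "dy": 0, "dz": 0, "claw": 24}, {"wx": 0, "wy": 0, "wz": 0, "dx": 0, "dy": 0, "dz": 0, "claw": 10}, {"wx": 0, "wy": 0, "wz": 0, "dx": 0, "dy": 0, "dz": 0, "claw": 10}, {"wx": 0, "wy": 0, "wz": 0, "dx": 0, "dy": 0, "dz": 0, "claw": 10}, {"wx": 0, "wy": 0, "wz": 0, "dx": 0, "dy": 0, "dz": 0, "claw": 10}, {"wx": 0, "wy": 0, "wz": 0, "dx": 0, "dy": 0, "dz": 0, "claw": 10}]' --force 20

```text
clock: 3.4
tool_pos: [0.3875, -0.2909, 0.0931]
eef_rot: [1.0, 0.0, -0.0, -0.0]
contact_force: [-0.2, 0.1, 0.2]
opening: 0.299
finger_force: 0.0
```

Call:
step_arm --motion '[{"wx": 0, "wy": 0, "wz": 0, "dx": 0, "dy": 0, "dz": 0, "claw": 10}, {"wx": 0, "wy": 0, "wz": 0, "dx": 0, "dy": 0, "dz": 0, "claw": 10}, {"wx": 0, "wy": 0, "wz": 0, "dx": 0, "dy": 0, "dz": 0, "claw": 10}, {"wx": 0, "wy": 0, "wz": 0, "dx": 0, "dy": 0, "dz": 0, "claw": 10}, {"wx": 0, "wy": 0, "wz": 0, "dx": 0, "dy": 0, "dz": 0, "claw": 10}]' --force 25

```text
clock: 3.9
tool_pos: [0.3875, -0.2908, 0.093]
eef_rot: [1.0, 0.0, -0.0, -0.0]
contact_force: [0.5, 0.4, -2.1]
opening: 0.214
finger_force: 25.0
```

Call:
step_arm --motion '[{"wx": 0, "wy": 0, "wz": 0, "dx": 0, "dy": 0, "dz": -0.15, "claw": 10}, {"wx": 0, "wy": 0, "wz": 0, "dx": 0, "dy": 0, "dz": -0.4, "claw": 10}, {"wx": 0, "wy": 0, "wz": 0, "dx": 0, "dy": 0, "dz": -0.7, "claw": 10}, {"wx": 0, "wy": 0, "wz": 0, "dx": 0, "dy": 0, "dz": -1, "claw": 10}, {"wx": 0, "wy": 0, "wz": 0, "dx": 0, "dy": 0, "dz": -1, "claw": 10}]'

```text
clock: 4.4
tool_pos: [0.389, -0.2921, 0.1763]
eef_rot: [1.0, 0.0, 0.003, 0.002]
contact_force: [0.2, -0.1, -2.1]
opening: 0.218
finger_force: 25.0
```

Call:
step_arm --motion '[{"wx": 0, "wy": 0, "wz": 0, "dx": 0.15, "dy": -0.3, "dz": -0.2, "claw": 10}, {"wx": 0, "wy": 0, "wz": 0, "dx": 0.3, "dy": -0.6, "dz": -0.4, "claw": 10}, {"wx": 0, "wy": 0, "wz": 0, "dx": 0.49, "dy": -0.923, "dz": -0.6, "claw": 10}]'

```text
clock: 4.7
tool_pos: [0.4259, -0.2164, 0.2212]
eef_rot: [1.0, -0.0, -0.001, -0.0]
contact_force: [1.0, -0.3, -2.1]
opening: 0.216
finger_force: 25.0
```

Call:
step_arm --motion '[{"wx": 0, "wy": 0, "wz": 0, "dx": 0.17, "dy": -0.31, "dz": 0, "claw": 10}, {"wx": 0, "wy": 0, "wz": 0, "dx": 0.33, "dy": -0.62, "dz": 0, "claw": 10}, {"wx": 0, "wy": 0, "wz": 0, "dx": 0.49, "dy": -0.923, "dz": 0, "claw": 10}]'

```text
clock: 5.0
tool_pos: [0.4657, -0.1419, 0.2208]
eef_rot: [1.0, 0.001, -0.0, -0.0]
contact_force: [1.0, -0.6, -2.7]
opening: 0.222
finger_force: 25.0
```

Call:
step_arm --motion '[{"wx": 0, "wy": 0, "wz": 0, "dx": 0.17, "dy": -0.31, "dz": 0, "claw": 10}, {"wx": 0, "wy": 0, "wz": 0, "dx": 0.33, "dy": -0.62, "dz": 0, "claw": 10}, {"wx": 0, "wy": 0, "wz": 0, "dx": 0.49, "dy": -0.923, "dz": 0, "claw": 10}]'

```text
clock: 5.3
tool_pos: [0.5047, -0.0681, 0.2205]
eef_rot: [1.0, 0.001, -0.001, 0.0]
contact_force: [0.2, 0.3, -1.9]
opening: 0.219
finger_force: 25.0
```

Call:
step_arm --motion '[{"wx": 0, "wy": 0, "wz": 0, "dx": 0.17, "dy": -0.31, "dz": 0, "claw": 10}, {"wx": 0, "wy": 0, "wz": 0, "dx": 0.33, "dy": -0.62, "dz": 0, "claw": 10}, {"wx": 0, "wy": 0, "wz": 0, "dx": 0.49, "dy": -0.923, "dz": 0, "claw": 10}]'

```text
clock: 5.6
tool_pos: [0.5438, 0.0057, 0.2204]
eef_rot: [1.0, 0.001, -0.001, 0.0]
contact_force: [0.1, 0.0, -2.2]
opening: 0.219
finger_force: 25.0
```

Call:
step_arm --motion '[{"wx": 0, "wy": 0, "wz": 0, "dx": 0.17, "dy": -0.31, "dz": 0, "claw": 10}, {"wx": 0, "wy": 0, "wz": 0, "dx": 0.33, "dy": -0.62, "dz": 0, "claw": 10}, {"wx": 0, "wy": 0, "wz": 0, "dx": 0.49, "dy": -0.923, "dz": 0, "claw": 10}]'

```text
clock: 5.9
tool_pos: [0.5829, 0.0795, 0.2203]
eef_rot: [1.0, 0.001, -0.001, 0.0]
contact_force: [0.5, -0.5, -2.6]
opening: 0.218
finger_force: 25.0
```

Call:
step_arm --motion '[{"wx": 0, "wy": 0, "wz": 0, "dx": 0.17, "dy": -0.31, "dz": 0, "claw": 10}, {"wx": 0, "wy": 0, "wz": 0, "dx": 0.33, "dy": -0.62, "dz": 0, "claw": 10}, {"wx": 0, "wy": 0, "wz": 0, "dx": 0.49, "dy": -0.923, "dz": 0, "claw": 10}, {"wx": 0, "wy": 0, "wz": 0, "dx": 0.49, "dy": -0.923, "dz": 0, "claw": 10}, {"wx": 0, "wy": 0, "wz": 0, "dx": 0.49, "dy": -0.923, "dz": 0, "claw": 10}]'

```text
clock: 6.4
tool_pos: [0.6215, 0.1526, 0.22]
eef_rot: [1.0, 0.001, -0.001, 0.0]
contact_force: [-0.5, -0.8, -1.5]
opening: 0.218
finger_force: 25.0
```

Call:
step_arm --motion '[{"wx": 0, "wy": 0, "wz": 0, "dx": 0, "dy": 0, "dz": 0.3, "claw": 10}, {"wx": 0, "wy": 0, "wz": 0, "dx": 0, "dy": 0, "dz": 0.6, "claw": 10}, {"wx": 0, "wy": 0, "wz": 0, "dx": 0, "dy": 0, "dz": 0.93, "claw": 10}]'

```text
clock: 6.7
tool_pos: [0.622, 0.1502, 0.1461]
eef_rot: [1.0, -0.001, -0.0, 0.001]
contact_force: [0.1, -0.3, -1.7]
opening: 0.22
finger_force: 25.0
```

Call:
step_arm --motion '[{"wx": 0, "wy": 0, "wz": 0, "dx": 0, "dy": 0, "dz": 0.3, "claw": 10}, {"wx": 0, "wy": 0, "wz": 0, "dx": 0, "dy": 0, "dz": 0.5, "claw": 10}, {"wx": 0, "wy": 0, "wz": 0, "dx": 0, "dy": 0, "dz": 0.7, "claw": 10}, {"wx": 0, "wy": 0, "wz": 0, "dx": 0, "dy": 0, "dz": 0.85, "claw": 10}, {"wx": 0, "wy": 0, "wz": 0, "dx": 0, "dy": 0, "dz": 0.91, "claw": 10}, {"wx": 0, "wy": 0, "wz": 0, "dx": 0, "dy": 0, "dz": 0.91, "claw": 10}, {"wx": 0, "wy": 0, "wz": 0, "dx": 0, "dy": 0, "dz": 0.91, "claw": 10}]'

```text
clock: 7.4
tool_pos: [0.6229, 0.1523, 0.0745]
eef_rot: [1.0, 0.0, 0.001, -0.0]
contact_force: [0.2, 0.8, -1.9]
opening: 0.217
finger_force: 25.0
```

Call:
step_arm --motion '[{"wx": 0, "wy": 0, "wz": 0, "dx": 0, "dy": 0, "dz": 0.02, "claw": 10}, {"wx": 0, "wy": 0, "wz": 0, "dx": 0, "dy": 0, "dz": 0.04, "claw": 10}, {"wx": 0, "wy": 0, "wz": 0, "dx": 0, "dy": 0, "dz": 0.04, "claw": 10}, {"wx": 0, "wy": 0, "wz": 0, "dx": 0, "dy": 0, "dz": 0.04, "claw": 10}]'

```text
clock: 7.8
tool_pos: [0.6224, 0.1523, 0.0708]
eef_rot: [1.0, 0.0, 0.0, 0.0]
contact_force: [1.1, -0.3, -1.9]
opening: 0.218
finger_force: 25.0
```

Call:
step_arm --motion '[{"wx": 0, "wy": 0, "wz": 0, "dx": 0, "dy": 0, "dz": 0.02, "claw": 10}, {"wx": 0, "wy": 0, "wz": 0, "dx": 0, "dy": 0, "dz": 0.04, "claw": 10}, {"wx": 0, "wy": 0, "wz": 0, "dx": 0, "dy": 0, "dz": 0.04, "claw": 10}, {"wx": 0, "wy": 0, "wz": 0, "dx": 0, "dy": 0, "dz": 0.04, "claw": 10}]'

```text
clock: 8.2
tool_pos: [0.6223, 0.1523, 0.0674]
eef_rot: [1.0, 0.0, -0.0, 0.0]
contact_force: [0.6, -0.4, -2.5]
opening: 0.221
finger_force: 25.0
```

Call:
step_arm --motion '[{"wx": 0, "wy": 0, "wz": 0, "dx": 0, "dy": 0, "dz": 0.012, "claw": 10}, {"wx": 0, "wy": 0, "wz": 0, "dx": 0, "dy": 0, "dz": 0.012, "claw": 10}, {"wx": 0, "wy": 0, "wz": 0, "dx": 0, "dy": 0, "dz": 0.012, "claw": 10}]'

```text
clock: 8.5
tool_pos: [0.6225, 0.1523, 0.0667]
eef_rot: [1.0, 0.0, 0.0, 0.0]
contact_force: [0.9, 0.4, -1.3]
opening: 0.221
finger_force: 25.0
```

Call:
step_arm --motion '[{"wx": 0, "wy": 0, "wz": 0, "dx": 0, "dy": 0, "dz": 0.012, "claw": 10}, {"wx": 0, "wy": 0, "wz": 0, "dx": 0, "dy": 0, "dz": 0.012, "claw": 10}, {"wx": 0, "wy": 0, "wz": 0, "dx": 0, "dy": 0, "dz": 0.012, "claw": 10}]'

```text
clock: 8.8
tool_pos: [0.6226, 0.1522, 0.0665]
eef_rot: [1.0, 0.0, 0.0, 0.0]
contact_force: [-2.5, -0.8, 6.4]
opening: 0.218
finger_force: 25.0
```

Call:
step_arm --motion '[{"wx": 0, "wy": 0, "wz": 0, "dx": 0, "dy": 0, "dz": 0, "claw": 22}, {"wx": 0, "wy": 0, "wz": 0, "dx": 0, "dy": 0, "dz": 0, "claw": 30}, {"wx": 0, "wy": 0, "wz": 0, "dx": 0, "dy": 0, "dz": 0, "claw": 45}, {"wx": 0, "wy": 0, "wz": 0, "dx": 0, "dy": 0, "dz": 0, "claw": 60}, {"wx": 0, "wy": 0, "wz": 0, "dx": 0, "dy": 0, "dz": 0, "claw": 60}, {"wx": 0, "wy": 0, "wz": 0, "dx": 0, "dy": 0, "dz": 0, "claw": 60}, {"wx": 0, "wy": 0, "wz": 0, "dx": 0, "dy": 0, "dz": 0, "claw": 60}]'

```text
clock: 9.5
tool_pos: [0.6224, 0.1523, 0.0655]
eef_rot: [1.0, 0.0, -0.0, 0.0]
contact_force: [0.1, 1.0, 0.1]
opening: 0.682
finger_force: 0.0
```

Call:
step_arm --motion '[{"wx": 0, "wy": 0, "wz": 0, "dx": 0, "dy": 0, "dz": -0.3, "claw": 88}, {"wx": 0, "wy": 0, "wz": 0, "dx": 0, "dy": 0, "dz": -0.6, "claw": 88}, {"wx": 0, "wy": 0, "wz": 0, "dx": 0, "dy": 0, "dz": -1, "claw": 88}]'

```text
clock: 9.8
tool_pos: [0.6214, 0.1521, 0.1454]
eef_rot: [1.0, 0.0, -0.001, 0.0]
contact_force: [1.0, 0.6, 0.9]
opening: 0.929
finger_force: 0.0
```

Call:
step_arm --motion '[{"wx": 0, "wy": 0, "wz": 0, "dx": 0, "dy": 0.3, "dz": -0.25, "claw": 88}, {"wx": 0, "wy": 0, "wz": 0, "dx": 0, "dy": 0.6, "dz": -0.25, "claw": 88}, {"wx": 0, "wy": 0, "wz": 0, "dx": 0, "dy": 0.94, "dz": -0.25, "claw": 88}]'

```text
clock: 10.1
tool_pos: [0.6229, 0.0772, 0.1666]
eef_rot: [1.0, 0.001, 0.001, -0.0]
contact_force: [0.9, -0.4, -0.3]
opening: 1.004
finger_force: 0.0
```

Call:
step_arm --motion '[{"wx": 0, "wy": 0, "wz": 0, "dx": 0, "dy": 0.4, "dz": 0, "claw": 88}, {"wx": 0, "wy": 0, "wz": 0, "dx": 0, "dy": 0.94, "dz": 0, "claw": 88}]'

```text
clock: 10.3
tool_pos: [0.6226, 0.0032, 0.1657]
eef_rot: [1.0, 0.002, 0.0, -0.001]
contact_force: [0.2, 0.1, -0.8]
opening: 0.999
finger_force: 0.0
```

Call:
step_arm --motion '[{"wx": 0, "wy": 0, "wz": 0, "dx": 0, "dy": 0.4, "dz": 0, "claw": 88}, {"wx": 0, "wy": 0, "wz": 0, "dx": 0, "dy": 0.94, "dz": 0, "claw": 88}]'

```text
clock: 10.5
tool_pos: [0.6226, -0.0729, 0.1656]
eef_rot: [1.0, 0.002, 0.0, -0.001]
contact_force: [-0.2, -0.1, -0.2]
opening: 0.998
finger_force: 0.0
```

Call:
step_arm --motion '[{"wx": 0, "wy": 0, "wz": -0.1656, "dx": 0, "dy": 0.3, "dz": 0, "claw": 88}, {"wx": 0, "wy": 0, "wz": -0.1656, "dx": 0, "dy": 0.6, "dz": 0, "claw": 88}, {"wx": 0, "wy": 0, "wz": -0.1656, "dx": 0, "dy": 0.935, "dz": 0, "claw": 88}, {"wx": 0, "wy": 0, "wz": -0.1656, "dx": 0, "dy": 0.935, "dz": 0, "claw": 88}, {"wx": 0, "wy": 0, "wz": -0.1656, "dx": 0, "dy": 0.935, "dz": 0, "claw": 88}, {"wx": 0, "wy": 0, "wz": -0.1656, "dx": 0, "dy": 0.935, "dz": 0, "claw": 88}]'

```text
clock: 11.1
tool_pos: [0.6227, -0.1473, 0.1656]
eef_rot: [0.966, 0.257, 0.0, -0.0]
contact_force: [0.2, 0.4, 0.5]
opening: 1.0
finger_force: 0.0
```

Call:
step_arm --motion '[{"wx": 0, "wy": 0, "wz": 0, "dx": 0, "dy": 0, "dz": 0.4, "claw": 88}, {"wx": 0, "wy": 0, "wz": 0, "dx": 0, "dy": 0, "dz": 0.82, "claw": 88}, {"wx": 0, "wy": 0, "wz": 0, "dx": 0, "dy": 0, "dz": 0.82, "claw": 88}]'

```text
clock: 11.4
tool_pos: [0.6194, -0.1462, 0.0961]
eef_rot: [0.966, 0.258, -0.004, -0.002]
contact_force: [-1.1, 0.0, 0.1]
opening: 1.002
finger_force: 0.0
```

Call:
step_arm --motion '[{"wx": 0, "wy": 0, "wz": 0, "dx": 0, "dy": 0, "dz": 0.3, "claw": 88}, {"wx": 0, "wy": 0, "wz": 0, "dx": 0, "dy": 0, "dz": 0.55, "claw": 88}, {"wx": 0, "wy": 0, "wz": 0, "dx": 0, "dy": 0, "dz": 0.72, "claw": 88}, {"wx": 0, "wy": 0, "wz": 0, "dx": 0, "dy": 0, "dz": 0.81, "claw": 88}, {"wx": 0, "wy": 0, "wz": 0, "dx": 0, "dy": 0, "dz": 0.81, "claw": 88}, {"wx": 0, "wy": 0, "wz": 0, "dx": 0, "dy": 0, "dz": 0.81, "claw": 88}]'

```text
clock: 12.0
tool_pos: [0.6234, -0.1481, 0.0361]
eef_rot: [0.966, 0.258, 0.001, 0.0]
contact_force: [-0.3, 0.3, -0.6]
opening: 1.004
finger_force: 0.0
```

Call:
step_arm --motion '[{"wx": 0, "wy": 0, "wz": 0, "dx": 0, "dy": 0, "dz": 0, "claw": 56}, {"wx": 0, "wy": 0, "wz": 0, "dx": 0, "dy": 0, "dz": 0, "claw": 56}, {"wx": 0, "wy": 0, "wz": 0, "dx": 0, "dy": 0, "dz": 0, "claw": 50}, {"wx": 0, "wy": 0, "wz": 0, "dx": 0, "dy": 0, "dz": 0, "claw": 40}, {"wx": 0, "wy": 0, "wz": 0, "dx": 0, "dy": 0, "dz": 0, "claw": 40}, {"wx": 0, "wy": 0, "wz": 0, "dx": 0, "dy": 0, "dz": 0, "claw": 40}, {"wx": 0, "wy": 0, "wz": 0, "dx": 0, "dy": 0, "dz": 0, "claw": 40}, {"wx": 0, "wy": 0, "wz": 0, "dx": 0, "dy": 0, "dz": 0, "claw": 40}]' --force 25

```text
clock: 12.8
tool_pos: [0.6227, -0.1481, 0.0353]
eef_rot: [0.966, 0.258, 0.0, 0.0]
contact_force: [0.8, -0.7, 1.4]
opening: 0.542
finger_force: 25.0
```

Call:
step_arm --motion '[{"wx": 0, "wy": 0, "wz": 0, "dx": 0, "dy": 0, "dz": -0.15, "claw": 40}, {"wx": 0, "wy": 0, "wz": 0, "dx": 0, "dy": 0, "dz": -0.45, "claw": 40}, {"wx": 0, "wy": 0, "wz": 0, "dx": 0, "dy": 0, "dz": -0.9, "claw": 40}]'

```text
clock: 13.1
tool_pos: [0.6207, -0.1477, 0.1065]
eef_rot: [0.966, 0.258, -0.002, -0.001]
contact_force: [-0.1, 0.4, -2.7]
opening: 0.543
finger_force: 25.0
```

Call:
step_arm --motion '[{"wx": 0, "wy": 0, "wz": 0.0972, "dx": 0, "dy": 0, "dz": -0.3, "claw": 40}, {"wx": 0, "wy": 0, "wz": 0.0972, "dx": 0, "dy": 0, "dz": -0.6, "claw": 40}, {"wx": 0, "wy": 0, "wz": 0.0972, "dx": 0, "dy": 0, "dz": -0.8, "claw": 40}, {"wx": 0, "wy": 0, "wz": 0.0972, "dx": 0, "dy": 0, "dz": -0.8, "claw": 40}]'

```text
clock: 13.5
tool_pos: [0.6242, -0.1482, 0.1742]
eef_rot: [0.994, 0.108, 0.002, 0.001]
contact_force: [-0.6, -0.6, -2.3]
opening: 0.54
finger_force: 25.0
```

Call:
step_arm --motion '[{"wx": 0, "wy": 0, "wz": 0, "dx": -0.3, "dy": 0.1, "dz": 0, "claw": 40}, {"wx": 0, "wy": 0, "wz": 0, "dx": -0.55, "dy": 0.2, "dz": 0, "claw": 40}, {"wx": 0, "wy": 0, "wz": 0, "dx": -0.79, "dy": 0.28, "dz": 0, "claw": 40}]'

```text
clock: 13.8
tool_pos: [0.5639, -0.1839, 0.1702]
eef_rot: [0.994, 0.108, -0.001, -0.0]
contact_force: [0.1, -0.4, -2.8]
opening: 0.542
finger_force: 25.0
```

Call:
step_arm --motion '[{"wx": 0, "wy": 0, "wz": 0, "dx": -0.3, "dy": 0.1, "dz": 0, "claw": 40}, {"wx": 0, "wy": 0, "wz": 0, "dx": -0.55, "dy": 0.2, "dz": 0, "claw": 40}, {"wx": 0, "wy": 0, "wz": 0, "dx": -0.79, "dy": 0.28, "dz": 0, "claw": 40}]'

```text
clock: 14.1
tool_pos: [0.507, -0.2193, 0.1703]
eef_rot: [0.994, 0.108, -0.001, -0.0]
contact_force: [-0.1, -0.1, -2.2]
opening: 0.546
finger_force: 25.0
```

Call:
step_arm --motion '[{"wx": 0, "wy": 0, "wz": 0, "dx": -0.3, "dy": 0.1, "dz": 0, "claw": 40}, {"wx": 0, "wy": 0, "wz": 0, "dx": -0.55, "dy": 0.2, "dz": 0, "claw": 40}, {"wx": 0, "wy": 0, "wz": 0, "dx": -0.79, "dy": 0.28, "dz": 0, "claw": 40}]'

```text
clock: 14.4
tool_pos: [0.4501, -0.2546, 0.1705]
eef_rot: [0.994, 0.108, -0.001, -0.0]
contact_force: [-0.1, 0.3, -2.6]
opening: 0.545
finger_force: 25.0
```

Call:
step_arm --motion '[{"wx": 0, "wy": 0, "wz": 0, "dx": -0.3, "dy": 0.1, "dz": 0, "claw": 40}, {"wx": 0, "wy": 0, "wz": 0, "dx": -0.55, "dy": 0.2, "dz": 0, "claw": 40}, {"wx": 0, "wy": 0, "wz": 0, "dx": -0.79, "dy": 0.28, "dz": 0, "claw": 40}, {"wx": 0, "wy": 0, "wz": 0, "dx": -0.79, "dy": 0.28, "dz": 0, "claw": 40}, {"wx": 0, "wy": 0, "wz": 0, "dx": -0.79, "dy": 0.28, "dz": 0, "claw": 40}]'

```text
clock: 14.9
tool_pos: [0.395, -0.2894, 0.1709]
eef_rot: [0.994, 0.108, 0.0, -0.0]
contact_force: [1.0, -0.2, -2.3]
opening: 0.541
finger_force: 25.0
```

```bash
python3 - <<'E'
from meas import *
snap('top');p,d=snap('scene')
run({'oblong':(606,346,40,.022,.038),'square':(506,205,30,.022,.038),'belltop':(321,212,32,.1,.13),'mat':(321,212,32,.0018,.02)})
cv2.imwrite('pics/s1.png',cv2.resize(p[:,:,::-1],(800,600)))
s=get_state();print(s['clock'],s['tool_pos'],s['eef_rot'],s['q'])
E
```

```text
oblong n 702 rect c [ 394.8 -289.4] size [129.9  78.7] ang 12.3 z [26.  30.2 33.6] mean [ 404.8 -280. ]
square n 1384 rect c [ 621.7 -144.6] size [93.6 92.6] ang 1.8 z [26.3 30.2 33.5] mean [ 620.7 -143.9]
belltop n 62 rect c [620.1 151.1] size [16.4 17.8] ang 88.0 z [104.  112.  117.1] mean [619.3 151.2]
mat n 1294 rect c [623.8 147.3] size [138.2 121.3] ang 15.0 z [ 2.1  4.5 14.9] mean [619.1 147.9]
15.0 [ 0.39611497 -0.28884851  0.17103215] [ 9.94085319e-01  1.08600269e-01  5.45468321e-04 -2.48681273e-04] [ 0.62731276  0.62635886 -0.14341331  2.03538575  0.1765322   0.49062068
 -0.99833312]
```

View pics/s1.png

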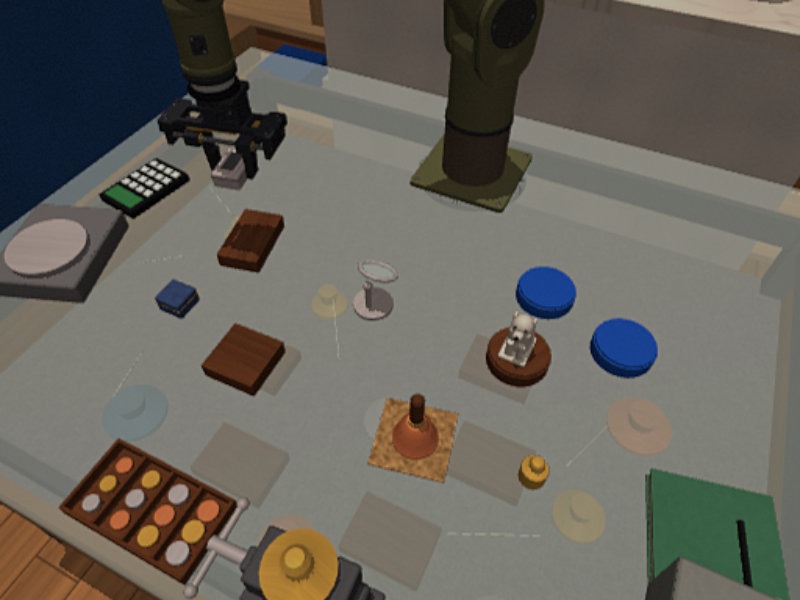

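The bell stands upright on the mat at (415,430). The snuff box hangs level in the gripper at (230,165), above the empty oblong plinth at (250,240). Lowering now.

Call:
step_arm --motion '[{"wx": 0, "wy": 0, "wz": 0, "dx": 0, "dy": 0, "dz": 0.3, "claw": 40}, {"wx": 0, "wy": 0, "wz": 0, "dx": 0, "dy": 0, "dz": 0.6, "claw": 40}, {"wx": 0, "wy": 0, "wz": 0, "dx": 0, "dy": 0, "dz": 0.83, "claw": 40}]'

```text
clock: 15.3
tool_pos: [0.3962, -0.2887, 0.1037]
eef_rot: [0.994, 0.109, 0.0, -0.0]
contact_force: [0.0, -0.3, -2.4]
opening: 0.547
finger_force: 25.0
```

Call:
step_arm --motion '[{"wx": 0, "wy": 0, "wz": 0, "dx": 0, "dy": 0, "dz": 0.25, "claw": 40}, {"wx": 0, "wy": 0, "wz": 0, "dx": 0, "dy": 0, "dz": 0.45, "claw": 40}, {"wx": 0, "wy": 0, "wz": 0, "dx": 0, "dy": 0, "dz": 0.6, "claw": 40}, {"wx": 0, "wy": 0, "wz": 0, "dx": 0, "dy": 0, "dz": 0.72, "claw": 40}, {"wx": 0, "wy": 0, "wz": 0, "dx": 0, "dy": 0, "dz": 0.8, "claw": 40}, {"wx": 0, "wy": 0, "wz": 0, "dx": 0, "dy": 0, "dz": 0.83, "claw": 40}, {"wx": 0, "wy": 0, "wz": 0, "dx": 0, "dy": 0, "dz": 0.83, "claw": 40}, {"wx": 0, "wy": 0, "wz": 0, "dx": 0, "dy": 0, "dz": 0.83, "claw": 40}]'

```text
clock: 16.1
tool_pos: [0.3951, -0.29, 0.0388]
eef_rot: [0.994, 0.108, 0.0, 0.0]
contact_force: [0.0, 0.2, -1.8]
opening: 0.542
finger_force: 25.0
```

Call:
step_arm --motion '[{"wx": 0, "wy": 0, "wz": 0, "dx": 0, "dy": 0, "dz": 0.015, "claw": 40}, {"wx": 0, "wy": 0, "wz": 0, "dx": 0, "dy": 0, "dz": 0.025, "claw": 40}, {"wx": 0, "wy": 0, "wz": 0, "dx": 0, "dy": 0, "dz": 0.025, "claw": 40}, {"wx": 0, "wy": 0, "wz": 0, "dx": 0, "dy": 0, "dz": 0.025, "claw": 40}]'

```text
clock: 16.5
tool_pos: [0.3949, -0.2898, 0.0365]
eef_rot: [0.994, 0.108, 0.0, 0.0]
contact_force: [0.7, 0.1, -2.0]
opening: 0.541
finger_force: 25.0
```

Call:
step_arm --motion '[{"wx": 0, "wy": 0, "wz": 0, "dx": 0, "dy": 0, "dz": 0.015, "claw": 40}, {"wx": 0, "wy": 0, "wz": 0, "dx": 0, "dy": 0, "dz": 0.015, "claw": 40}, {"wx": 0, "wy": 0, "wz": 0, "dx": 0, "dy": 0, "dz": 0.015, "claw": 40}]'

```text
clock: 16.8
tool_pos: [0.3949, -0.2898, 0.0352]
eef_rot: [0.994, 0.108, 0.0, 0.0]
contact_force: [-0.6, -0.4, -1.3]
opening: 0.537
finger_force: 25.0
```

Call:
step_arm --motion '[{"wx": 0, "wy": 0, "wz": 0, "dx": 0, "dy": 0, "dz": 0.008, "claw": 40}, {"wx": 0, "wy": 0, "wz": 0, "dx": 0, "dy": 0, "dz": 0.008, "claw": 40}, {"wx": 0, "wy": 0, "wz": 0, "dx": 0, "dy": 0, "dz": 0.008, "claw": 40}]'

```text
clock: 17.1
tool_pos: [0.3949, -0.2898, 0.0352]
eef_rot: [0.994, 0.108, 0.0, 0.0]
contact_force: [-0.8, 0.8, 6.0]
opening: 0.544
finger_force: 25.0
```

Call:
step_arm --motion '[{"wx": 0, "wy": 0, "wz": 0, "dx": 0, "dy": 0, "dz": 0, "claw": 50}, {"wx": 0, "wy": 0, "wz": 0, "dx": 0, "dy": 0, "dz": 0, "claw": 60}, {"wx": 0, "wy": 0, "wz": 0, "dx": 0, "dy": 0, "dz": 0, "claw": 75}, {"wx": 0, "wy": 0, "wz": 0, "dx": 0, "dy": 0, "dz": 0, "claw": 75}, {"wx": 0, "wy": 0, "wz": 0, "dx": 0, "dy": 0, "dz": 0, "claw": 75}, {"wx": 0, "wy": 0, "wz": 0, "dx": 0, "dy": 0, "dz": 0, "claw": 75}]'

```text
clock: 17.7
tool_pos: [0.3949, -0.2898, 0.0345]
eef_rot: [0.994, 0.108, -0.0, 0.0]
contact_force: [-0.6, -1.0, 1.6]
opening: 0.848
finger_force: 0.0
```

Call:
step_arm --motion '[{"wx": 0, "wy": 0, "wz": 0, "dx": 0, "dy": 0, "dz": -0.2, "claw": 88}, {"wx": 0, "wy": 0, "wz": 0, "dx": 0, "dy": 0, "dz": -0.55, "claw": 88}, {"wx": 0, "wy": 0, "wz": 0, "dx": 0, "dy": 0, "dz": -1, "claw": 88}]'

```text
clock: 18.0
tool_pos: [0.3941, -0.2891, 0.1145]
eef_rot: [0.994, 0.108, -0.001, -0.001]
contact_force: [0.7, -0.5, -0.4]
opening: 0.999
finger_force: 0.0
```

Call:
step_arm --motion '[{"wx": 0, "wy": 0, "wz": 0.069, "dx": 0, "dy": 0, "dz": -0.5, "claw": 88}, {"wx": 0, "wy": 0, "wz": 0.069, "dx": 0, "dy": 0, "dz": -1, "claw": 88}, {"wx": 0, "wy": 0, "wz": 0.069, "dx": 0, "dy": 0, "dz": -1, "claw": 88}]'

```text
clock: 18.3
tool_pos: [0.3973, -0.2914, 0.1989]
eef_rot: [1.0, -0.001, 0.004, 0.003]
contact_force: [0.6, -1.0, -0.5]
opening: 1.003
finger_force: 0.0
```

Call:
step_arm --motion '[{"wx": 0, "wy": 0, "wz": 0, "dx": 0.02, "dy": -0.35, "dz": 0, "claw": 88}, {"wx": 0, "wy": 0, "wz": 0, "dx": 0.054, "dy": -0.938, "dz": 0, "claw": 88}]'

```text
clock: 18.5
tool_pos: [0.3991, -0.2167, 0.1943]
eef_rot: [1.0, -0.003, 0.001, 0.001]
contact_force: [0.7, 0.7, -0.5]
opening: 0.999
finger_force: 0.0
```

Call:
step_arm --motion '[{"wx": 0, "wy": 0, "wz": 0, "dx": 0.02, "dy": -0.45, "dz": 0, "claw": 88}, {"wx": 0, "wy": 0, "wz": 0, "dx": 0.054, "dy": -0.938, "dz": 0, "claw": 88}]'

```text
clock: 18.7
tool_pos: [0.4029, -0.1384, 0.1939]
eef_rot: [1.0, -0.0, -0.001, -0.0]
contact_force: [0.5, -0.8, -0.3]
opening: 0.998
finger_force: 0.0
```

Call:
step_arm --motion '[{"wx": 0, "wy": 0, "wz": 0, "dx": 0.02, "dy": -0.45, "dz": 0, "claw": 88}, {"wx": 0, "wy": 0, "wz": 0, "dx": 0.054, "dy": -0.938, "dz": 0, "claw": 88}]'

```text
clock: 18.9
tool_pos: [0.4073, -0.0634, 0.1939]
eef_rot: [1.0, -0.0, -0.001, 0.0]
contact_force: [0.1, 0.8, -0.0]
opening: 0.999
finger_force: 0.0
```

```bash
python3 - <<'E'
from meas import *
snap('top')
run({'oblong':(606,346,40,.022,.038),'snuff':(606,346,40,.05,.075)})
s=get_state();print(s['clock'],s['tool_pos'],s['eef_rot'],s['q'])
E
```

```text
oblong n 653 rect c [ 394.9 -290.2] size [129.9  77.9] ang 11.7 z [27.  30.3 33.7] mean [ 415.1 -293.4]
snuff n 601 rect c [ 394.2 -289.6] size [74.8 49.8] ang 11.8 z [54.3 59.6 63.6] mean [ 397.1 -288.7]
18.95 [ 0.40816421 -0.0557667   0.19378481] [ 9.99983253e-01  5.32302684e-03 -5.40788069e-04 -2.20600261e-03] [ 0.04814103  0.51247166 -0.03141195  2.23026191  0.02826949  0.40040972
 -1.56543823]
```

Snuff box placed: centred within 1 mm and aligned. On to the dog.

Call:
step_arm --motion '[{"wx": 0, "wy": 0, "wz": 0, "dx": 0.02, "dy": -0.45, "dz": 0, "claw": 88}, {"wx": 0, "wy": 0, "wz": 0, "dx": 0.054, "dy": -0.938, "dz": 0, "claw": 88}]'

```text
clock: 19.15
tool_pos: [0.4119, 0.0106, 0.1939]
eef_rot: [1.0, -0.001, -0.001, 0.0]
contact_force: [1.0, 0.5, 0.1]
opening: 0.999
finger_force: 0.0
```

Call:
step_arm --motion '[{"wx": 0, "wy": 0, "wz": 0, "dx": 0.02, "dy": -0.45, "dz": 0, "claw": 88}, {"wx": 0, "wy": 0, "wz": 0, "dx": 0.054, "dy": -0.938, "dz": 0, "claw": 88}]'

```text
clock: 19.35
tool_pos: [0.4162, 0.0863, 0.1938]
eef_rot: [1.0, -0.0, -0.001, 0.001]
contact_force: [0.5, 0.1, 0.0]
opening: 0.996
finger_force: 0.0
```

Call:
step_arm --motion '[{"wx": 0, "wy": 0, "wz": 0, "dx": 0.02, "dy": -0.45, "dz": 0, "claw": 88}, {"wx": 0, "wy": 0, "wz": 0, "dx": 0.054, "dy": -0.938, "dz": 0, "claw": 88}]'

```text
clock: 19.55
tool_pos: [0.4206, 0.1612, 0.1938]
eef_rot: [1.0, -0.0, -0.001, 0.001]
contact_force: [1.1, -0.3, -0.5]
opening: 0.999
finger_force: 0.0
```

Call:
step_arm --motion '[{"wx": 0, "wy": 0, "wz": 0, "dx": 0.02, "dy": -0.45, "dz": 0, "claw": 88}, {"wx": 0, "wy": 0, "wz": 0, "dx": 0.054, "dy": -0.938, "dz": 0, "claw": 88}, {"wx": 0, "wy": 0, "wz": 0, "dx": 0.054, "dy": -0.938, "dz": 0, "claw": 88}, {"wx": 0, "wy": 0, "wz": 0, "dx": 0.054, "dy": -0.938, "dz": 0, "claw": 88}]'

```text
clock: 19.95
tool_pos: [0.425, 0.2358, 0.1936]
eef_rot: [1.0, 0.001, -0.001, 0.001]
contact_force: [0.3, -0.6, 0.2]
opening: 1.001
finger_force: 0.0
```

```bash
python3 - <<'E'
from h import *
p,d=snap('scene')
cv2.imwrite('pics/s2.png',cv2.resize(p[130:290,230:450,::-1],(792,576),interpolation=cv2.INTER_CUBIC))
s=get_state();print(s['clock'],s['tool_pos'],s['eef_rot'],s['q'])
E
```

```text
20.0 [0.42510933 0.23438039 0.19378373] [ 9.99999158e-01 -4.32360126e-04 -7.43785298e-04  9.71057773e-04] [-0.64709938  0.58475456  0.07491345  2.03227669 -0.08028978  0.52957364
 -2.08683385]
```

View pics/s2.png

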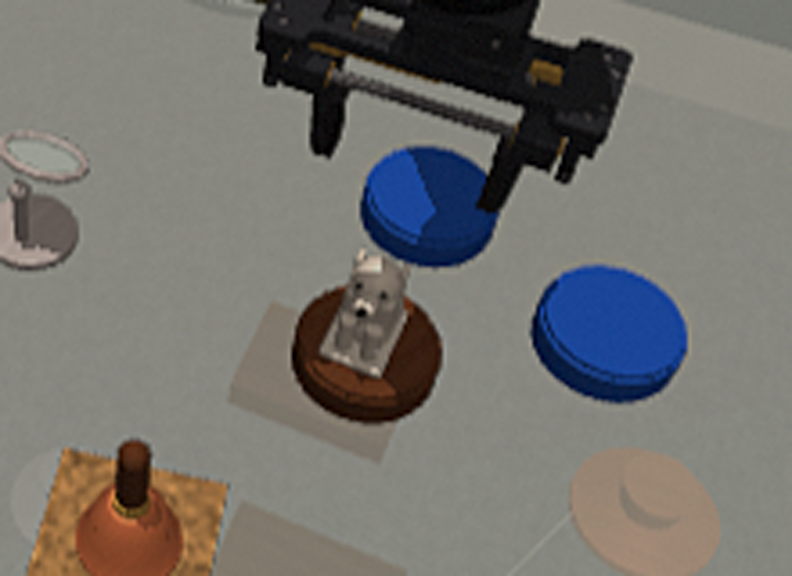

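The dog at (370,310) is aligned with the finger line, and both fingers will straddle it. Descending.

Call:
step_arm --motion '[{"wx": 0, "wy": 0, "wz": 0, "dx": 0, "dy": 0, "dz": 0.35, "claw": 88}, {"wx": 0, "wy": 0, "wz": 0, "dx": 0, "dy": 0, "dz": 0.85, "claw": 88}, {"wx": 0, "wy": 0, "wz": 0, "dx": 0, "dy": 0, "dz": 0.85, "claw": 88}]'

```text
clock: 20.3
tool_pos: [0.4231, 0.232, 0.1231]
eef_rot: [1.0, -0.002, -0.004, 0.003]
contact_force: [-0.9, -0.9, 0.1]
opening: 0.997
finger_force: 0.0
```

Call:
step_arm --motion '[{"wx": 0, "wy": 0, "wz": 0, "dx": 0, "dy": 0, "dz": 0.3, "claw": 88}, {"wx": 0, "wy": 0, "wz": 0, "dx": 0, "dy": 0, "dz": 0.6, "claw": 88}, {"wx": 0, "wy": 0, "wz": 0, "dx": 0, "dy": 0, "dz": 0.84, "claw": 88}, {"wx": 0, "wy": 0, "wz": 0, "dx": 0, "dy": 0, "dz": 0.84, "claw": 88}, {"wx": 0, "wy": 0, "wz": 0, "dx": 0, "dy": 0, "dz": 0.84, "claw": 70}]'

```text
clock: 20.8
tool_pos: [0.4262, 0.2348, 0.0605]
eef_rot: [1.0, -0.001, 0.0, 0.0]
contact_force: [-0.8, -0.1, 0.5]
opening: 0.931
finger_force: 0.0
```

Call:
step_arm --motion '[{"wx": 0, "wy": 0, "wz": 0, "dx": 0, "dy": 0, "dz": 0, "claw": 50}, {"wx": 0, "wy": 0, "wz": 0, "dx": 0, "dy": 0, "dz": 0, "claw": 45}, {"wx": 0, "wy": 0, "wz": 0, "dx": 0, "dy": 0, "dz": 0, "claw": 42}, {"wx": 0, "wy": 0, "wz": 0, "dx": 0, "dy": 0, "dz": 0, "claw": 40}, {"wx": 0, "wy": 0, "wz": 0, "dx": 0, "dy": 0, "dz": 0, "claw": 38}, {"wx": 0, "wy": 0, "wz": 0, "dx": 0, "dy": 0, "dz": 0, "claw": 36}, {"wx": 0, "wy": 0, "wz": 0, "dx": 0, "dy": 0, "dz": 0, "claw": 25}, {"wx": 0, "wy": 0, "wz": 0, "dx": 0, "dy": 0, "dz": 0, "claw": 25}]' --force 18

```text
clock: 21.6
tool_pos: [0.4257, 0.2358, 0.0594]
eef_rot: [1.0, -0.0, 0.0, -0.0]
contact_force: [-0.0, 1.0, 2.3]
opening: 0.405
finger_force: 17.9
```

Call:
step_arm --motion '[{"wx": 0, "wy": 0, "wz": 0, "dx": 0, "dy": 0, "dz": 0, "claw": 25}, {"wx": 0, "wy": 0, "wz": 0, "dx": 0, "dy": 0, "dz": 0, "claw": 25}, {"wx": 0, "wy": 0, "wz": 0, "dx": 0, "dy": 0, "dz": 0, "claw": 25}]'

```text
clock: 21.9
tool_pos: [0.4257, 0.2358, 0.0594]
eef_rot: [1.0, -0.0, 0.0, -0.0]
contact_force: [-1.1, 2.5, 2.3]
opening: 0.407
finger_force: 17.9
```

Call:
step_arm --motion '[{"wx": 0, "wy": 0, "wz": 0, "dx": 0, "dy": 0, "dz": -0.1, "claw": 25}, {"wx": 0, "wy": 0, "wz": 0, "dx": 0, "dy": 0, "dz": -0.3, "claw": 25}, {"wx": 0, "wy": 0, "wz": 0, "dx": 0, "dy": 0, "dz": -0.55, "claw": 25}, {"wx": 0, "wy": 0, "wz": 0, "dx": 0, "dy": 0, "dz": -0.75, "claw": 25}]'

```text
clock: 22.3
tool_pos: [0.4255, 0.2347, 0.1202]
eef_rot: [1.0, -0.001, -0.0, 0.001]
contact_force: [0.5, 0.6, -2.1]
opening: 0.402
finger_force: 17.9
```

Call:
step_arm --motion '[{"wx": 0, "wy": 0, "wz": 0, "dx": 0, "dy": 0, "dz": -0.3, "claw": 25}, {"wx": 0, "wy": 0, "wz": 0, "dx": 0, "dy": 0, "dz": -0.55, "claw": 25}, {"wx": 0, "wy": 0, "wz": 0, "dx": 0, "dy": 0, "dz": -0.75, "claw": 25}, {"wx": 0, "wy": 0, "wz": 0, "dx": 0, "dy": 0, "dz": -0.75, "claw": 25}]'

```text
clock: 22.7
tool_pos: [0.4265, 0.2354, 0.1811]
eef_rot: [1.0, -0.001, 0.001, -0.001]
contact_force: [1.0, -0.9, -2.8]
opening: 0.406
finger_force: 17.9
```

Call:
step_arm --motion '[{"wx": 0, "wy": 0, "wz": 0, "dx": 0.1, "dy": 0.2, "dz": 0, "claw": 25}, {"wx": 0, "wy": 0, "wz": 0, "dx": 0.22, "dy": 0.43, "dz": 0, "claw": 25}, {"wx": 0, "wy": 0, "wz": 0, "dx": 0.35, "dy": 0.68, "dz": 0, "claw": 25}, {"wx": 0, "wy": 0, "wz": 0, "dx": 0.49, "dy": 0.951, "dz": 0, "claw": 25}]'

```text
clock: 23.1
tool_pos: [0.4642, 0.1584, 0.1783]
eef_rot: [1.0, -0.0, -0.001, 0.001]
contact_force: [0.4, -0.7, -2.1]
opening: 0.406
finger_force: 17.9
```

Call:
step_arm --motion '[{"wx": 0, "wy": 0, "wz": 0, "dx": 0.16, "dy": 0.31, "dz": 0, "claw": 25}, {"wx": 0, "wy": 0, "wz": 0, "dx": 0.32, "dy": 0.63, "dz": 0, "claw": 25}, {"wx": 0, "wy": 0, "wz": 0, "dx": 0.49, "dy": 0.951, "dz": 0, "claw": 25}]'

```text
clock: 23.4
tool_pos: [0.5032, 0.0818, 0.1782]
eef_rot: [1.0, -0.001, -0.001, 0.0]
contact_force: [-0.6, 0.6, -1.9]
opening: 0.407
finger_force: 17.9
```

Call:
step_arm --motion '[{"wx": 0, "wy": 0, "wz": 0, "dx": 0.16, "dy": 0.31, "dz": 0, "claw": 25}, {"wx": 0, "wy": 0, "wz": 0, "dx": 0.32, "dy": 0.63, "dz": 0, "claw": 25}, {"wx": 0, "wy": 0, "wz": 0, "dx": 0.49, "dy": 0.951, "dz": 0, "claw": 25}]'

```text
clock: 23.7
tool_pos: [0.5423, 0.0057, 0.1781]
eef_rot: [1.0, -0.001, -0.001, 0.0]
contact_force: [0.5, -0.0, -1.7]
opening: 0.403
finger_force: 17.9
```

Call:
step_arm --motion '[{"wx": 0, "wy": 0, "wz": 0, "dx": 0.16, "dy": 0.31, "dz": 0, "claw": 25}, {"wx": 0, "wy": 0, "wz": 0, "dx": 0.32, "dy": 0.63, "dz": 0, "claw": 25}, {"wx": 0, "wy": 0, "wz": 0, "dx": 0.49, "dy": 0.951, "dz": 0, "claw": 25}]'

```text
clock: 24.0
tool_pos: [0.5813, -0.0703, 0.178]
eef_rot: [1.0, -0.001, -0.002, 0.0]
contact_force: [0.5, -0.0, -1.5]
opening: 0.406
finger_force: 17.9
```

Call:
step_arm --motion '[{"wx": 0, "wy": 0, "wz": 0, "dx": 0.16, "dy": 0.31, "dz": 0, "claw": 25}, {"wx": 0, "wy": 0, "wz": 0, "dx": 0.3, "dy": 0.6, "dz": 0, "claw": 25}, {"wx": 0, "wy": 0, "wz": 0, "dx": 0.42, "dy": 0.82, "dz": 0, "claw": 25}, {"wx": 0, "wy": 0, "wz": 0, "dx": 0.49, "dy": 0.951, "dz": 0, "claw": 25}, {"wx": 0, "wy": 0, "wz": 0, "dx": 0.49, "dy": 0.951, "dz": 0, "claw": 25}, {"wx": 0, "wy": 0, "wz": 0, "dx": 0.49, "dy": 0.951, "dz": 0, "claw": 25}]'

```text
clock: 24.6
tool_pos: [0.6204, -0.1439, 0.1786]
eef_rot: [1.0, -0.0, -0.001, -0.001]
contact_force: [-0.9, -0.8, -1.6]
opening: 0.405
finger_force: 17.9
```

```bash
python3 - <<'E'
from meas import *
p,d=snap('scene');snap('top');run({'square':(506,205,30,.022,.038)})
cv2.imwrite('pics/s3.png',cv2.resize(p[130:290,70:290,::-1],(792,576),interpolation=cv2.INTER_CUBIC))
s=get_state();print(s['clock'],s['tool_pos'],s['eef_rot'],s['q'])
E
```

```text
square n 866 rect c [ 614.  -144.8] size [79.  92.9] ang 1.2 z [25.9 30.  33.4] mean [ 606.  -137.4]
24.7 [ 0.62069993 -0.1431594   0.1790522 ] [ 9.99999467e-01  4.97520921e-04 -6.05522787e-04 -6.71986669e-04] [ 0.16767631  0.77252916 -0.02353989  1.58811182  0.02167453  0.78260758
 -1.43437684]
```

View pics/s3.png

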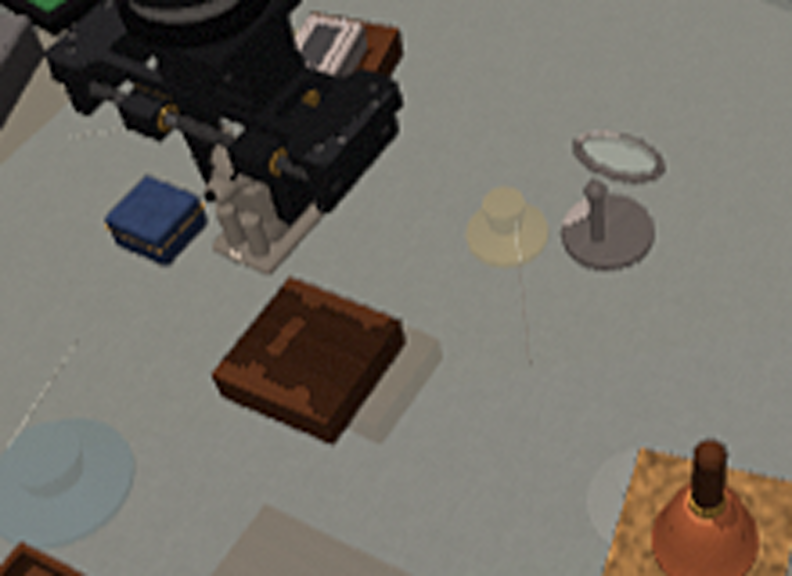

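The dog is held upright at (250,215), above the empty square plinth at (310,360). Lowering gently.

Call:
step_arm --motion '[{"wx": 0, "wy": 0, "wz": 0, "dx": 0, "dy": 0, "dz": 0.2, "claw": 25}, {"wx": 0, "wy": 0, "wz": 0, "dx": 0, "dy": 0, "dz": 0.45, "claw": 25}, {"wx": 0, "wy": 0, "wz": 0, "dx": 0, "dy": 0, "dz": 0.73, "claw": 25}]'

```text
clock: 25.0
tool_pos: [0.6216, -0.1435, 0.121]
eef_rot: [1.0, 0.0, 0.001, -0.0]
contact_force: [1.3, -0.4, -1.6]
opening: 0.405
finger_force: 17.9
```

Call:
step_arm --motion '[{"wx": 0, "wy": 0, "wz": 0, "dx": 0, "dy": 0, "dz": 0.2, "claw": 25}, {"wx": 0, "wy": 0, "wz": 0, "dx": 0, "dy": 0, "dz": 0.37, "claw": 25}, {"wx": 0, "wy": 0, "wz": 0, "dx": 0, "dy": 0, "dz": 0.51, "claw": 25}, {"wx": 0, "wy": 0, "wz": 0, "dx": 0, "dy": 0, "dz": 0.62, "claw": 25}, {"wx": 0, "wy": 0, "wz": 0, "dx": 0, "dy": 0, "dz": 0.68, "claw": 25}, {"wx": 0, "wy": 0, "wz": 0, "dx": 0, "dy": 0, "dz": 0.71, "claw": 25}, {"wx": 0, "wy": 0, "wz": 0, "dx": 0, "dy": 0, "dz": 0.71, "claw": 25}, {"wx": 0, "wy": 0, "wz": 0, "dx": 0, "dy": 0, "dz": 0.71, "claw": 25}]'

```text
clock: 25.8
tool_pos: [0.6217, -0.1452, 0.0646]
eef_rot: [1.0, -0.001, 0.0, 0.0]
contact_force: [-1.1, 1.0, -2.3]
opening: 0.409
finger_force: 17.9
```

Call:
step_arm --motion '[{"wx": 0, "wy": 0, "wz": 0, "dx": 0, "dy": 0, "dz": 0.02, "claw": 25}, {"wx": 0, "wy": 0, "wz": 0, "dx": 0, "dy": 0, "dz": 0.04, "claw": 25}, {"wx": 0, "wy": 0, "wz": 0, "dx": 0, "dy": 0, "dz": 0.05, "claw": 25}, {"wx": 0, "wy": 0, "wz": 0, "dx": 0, "dy": 0, "dz": 0.05, "claw": 25}, {"wx": 0, "wy": 0, "wz": 0, "dx": 0, "dy": 0, "dz": 0.05, "claw": 25}]'

```text
clock: 26.3
tool_pos: [0.6213, -0.1451, 0.0602]
eef_rot: [1.0, -0.0, 0.0, 0.0]
contact_force: [-0.0, -0.2, -2.0]
opening: 0.406
finger_force: 17.9
```

Call:
step_arm --motion '[{"wx": 0, "wy": 0, "wz": 0, "dx": 0, "dy": 0, "dz": 0.01, "claw": 25}, {"wx": 0, "wy": 0, "wz": 0, "dx": 0, "dy": 0, "dz": 0.01, "claw": 25}, {"wx": 0, "wy": 0, "wz": 0, "dx": 0, "dy": 0, "dz": 0.01, "claw": 25}]'

```text
clock: 26.6
tool_pos: [0.6214, -0.1451, 0.0595]
eef_rot: [1.0, -0.001, 0.0, 0.0]
contact_force: [-0.8, -0.3, -0.3]
opening: 0.406
finger_force: 17.9
```

Touching; one last 0.6 mm, then release.

Call:
step_arm --motion '[{"wx": 0, "wy": 0, "wz": 0, "dx": 0, "dy": 0, "dz": 0.007, "claw": 25}, {"wx": 0, "wy": 0, "wz": 0, "dx": 0, "dy": 0, "dz": 0.007, "claw": 25}, {"wx": 0, "wy": 0, "wz": 0, "dx": 0, "dy": 0, "dz": 0.007, "claw": 25}]'

```text
clock: 26.9
tool_pos: [0.6214, -0.1452, 0.0595]
eef_rot: [1.0, -0.001, 0.0, 0.0]
contact_force: [-1.5, -0.9, 5.8]
opening: 0.405
finger_force: 17.9
```

Call:
step_arm --motion '[{"wx": 0, "wy": 0, "wz": 0, "dx": 0, "dy": 0, "dz": 0, "claw": 37}, {"wx": 0, "wy": 0, "wz": 0, "dx": 0, "dy": 0, "dz": 0, "claw": 42}, {"wx": 0, "wy": 0, "wz": 0, "dx": 0, "dy": 0, "dz": 0, "claw": 55}, {"wx": 0, "wy": 0, "wz": 0, "dx": 0, "dy": 0, "dz": 0, "claw": 70}, {"wx": 0, "wy": 0, "wz": 0, "dx": 0, "dy": 0, "dz": 0, "claw": 84}, {"wx": 0, "wy": 0, "wz": 0, "dx": 0, "dy": 0, "dz": 0, "claw": 84}, {"wx": 0, "wy": 0, "wz": 0, "dx": 0, "dy": 0, "dz": 0, "claw": 84}, {"wx": 0, "wy": 0, "wz": 0, "dx": 0, "dy": 0, "dz": 0, "claw": 84}]'

```text
clock: 27.7
tool_pos: [0.6213, -0.1451, 0.0588]
eef_rot: [1.0, -0.001, 0.0, 0.0]
contact_force: [-0.0, 0.1, 0.1]
opening: 0.95
finger_force: 0.0
```

Call:
step_arm --motion '[{"wx": 0, "wy": 0, "wz": 0, "dx": 0, "dy": 0, "dz": -0.2, "claw": 86}, {"wx": 0, "wy": 0, "wz": 0, "dx": 0, "dy": 0, "dz": -0.5, "claw": 88}, {"wx": 0, "wy": 0, "wz": 0, "dx": 0, "dy": 0, "dz": -1, "claw": 88}]'

```text
clock: 28.0
tool_pos: [0.6198, -0.1447, 0.1387]
eef_rot: [1.0, -0.0, -0.002, -0.0]
contact_force: [0.3, -0.2, 0.1]
opening: 1.001
finger_force: 0.0
```

Call:
step_arm --motion '[{"wx": 0, "wy": 0, "wz": 0, "dx": 0, "dy": 0, "dz": -0.4, "claw": 88}, {"wx": 0, "wy": 0, "wz": 0, "dx": 0, "dy": 0, "dz": -0.7, "claw": 88}, {"wx": 0, "wy": 0, "wz": 0, "dx": 0, "dy": 0, "dz": -0.7, "claw": 88}]'

```text
clock: 28.3
tool_pos: [0.624, -0.1457, 0.1999]
eef_rot: [1.0, -0.001, 0.004, 0.001]
contact_force: [-0.6, -0.0, 0.1]
opening: 1.001
finger_force: 0.0
```

Call:
step_arm --motion '[{"wx": 0, "wy": 0, "wz": 0, "dx": 0, "dy": -0.4, "dz": 0, "claw": 88}, {"wx": 0, "wy": 0, "wz": 0, "dx": 0, "dy": -0.93, "dz": 0, "claw": 88}]'

```text
clock: 28.5
tool_pos: [0.6208, -0.0733, 0.1949]
eef_rot: [1.0, -0.003, 0.0, 0.001]
contact_force: [0.6, 0.6, 0.4]
opening: 0.998
finger_force: 0.0
```

Call:
step_arm --motion '[{"wx": 0, "wy": 0, "wz": 0, "dx": 0, "dy": -0.45, "dz": 0, "claw": 88}, {"wx": 0, "wy": 0, "wz": 0, "dx": 0, "dy": -0.93, "dz": 0, "claw": 88}]'

```text
clock: 28.7
tool_pos: [0.6207, 0.0049, 0.1944]
eef_rot: [1.0, -0.001, -0.001, 0.0]
contact_force: [0.7, 0.8, -0.2]
opening: 0.998
finger_force: 0.0
```

Call:
step_arm --motion '[{"wx": 0, "wy": 0, "wz": 0, "dx": 0, "dy": -0.45, "dz": 0, "claw": 88}, {"wx": 0, "wy": 0, "wz": 0, "dx": 0, "dy": -0.93, "dz": 0, "claw": 88}]'

```text
clock: 28.9
tool_pos: [0.6208, 0.0791, 0.1944]
eef_rot: [1.0, -0.001, -0.001, 0.0]
contact_force: [0.0, 0.5, 0.5]
opening: 0.997
finger_force: 0.0
```

Call:
step_arm --motion '[{"wx": 0, "wy": 0, "wz": 0, "dx": 0, "dy": -0.45, "dz": 0, "claw": 88}, {"wx": 0, "wy": 0, "wz": 0, "dx": 0, "dy": -0.93, "dz": 0, "claw": 88}, {"wx": 0, "wy": 0, "wz": 0, "dx": 0, "dy": -0.93, "dz": 0, "claw": 88}, {"wx": 0, "wy": 0, "wz": 0, "dx": 0, "dy": -0.93, "dz": 0, "claw": 88}]'

```text
clock: 29.3
tool_pos: [0.6208, 0.1535, 0.1943]
eef_rot: [1.0, 0.001, -0.001, 0.0]
contact_force: [0.6, -0.0, -1.2]
opening: 0.999
finger_force: 0.0
```

```bash
python3 - <<'E'
from meas import *
p,d=snap('scene');snap('top');run({'square':(506,205,30,.022,.034),'dog':(506,205,30,.05,.13),'doghead':(506,205,30,.09,.13),'round':(264,335,32,.022,.038),'ring':(618,232,20,.02,.05),'magn':(430,335,30,.01,.12),'weight':(212,225,15,.01,.07)})
cv2.imwrite('pics/s4.png',cv2.resize(p[:,:,::-1],(800,600)))
s=get_state();print(s['clock'],s['tool_pos'],s['eef_rot'],s['q'])
E
```

```text
square n 857 rect c [ 621.3 -144.7] size [92.4 92.8] ang 1.5 z [26.1 29.9 33.1] mean [ 616.9 -141. ]
dog n 426 rect c [ 622.6 -144.6] size [35.3 67.3] ang 89.6 z [ 58.4  93.6 113.3] mean [ 617.5 -142.9]
doghead n 230 rect c [ 632.7 -143.6] size [46.7 32.8] ang 6.6 z [ 92.1 106.9 114.2] mean [ 626.5 -144.2]
round none
ring n 455 rect c [ 570.3 -317.4] size [50.5 51.7] ang 90.0 z [24.4 33.9 37.4] mean [ 570.2 -315.6]
magn n 689 rect c [419.3 -17.1] size [66.1 78.1] ang 84.0 z [11.4 75.6 88.9] mean [413.4 -15.9]
weight none
29.4 [0.62150317 0.1504434  0.19453205] [ 9.99998376e-01 -1.49876817e-03 -2.75548212e-04  9.62479388e-04] [-0.32564662  0.75718639  0.02819326  1.56901448 -0.02427474  0.81684389
 -1.86230895]
```

View pics/s4.png

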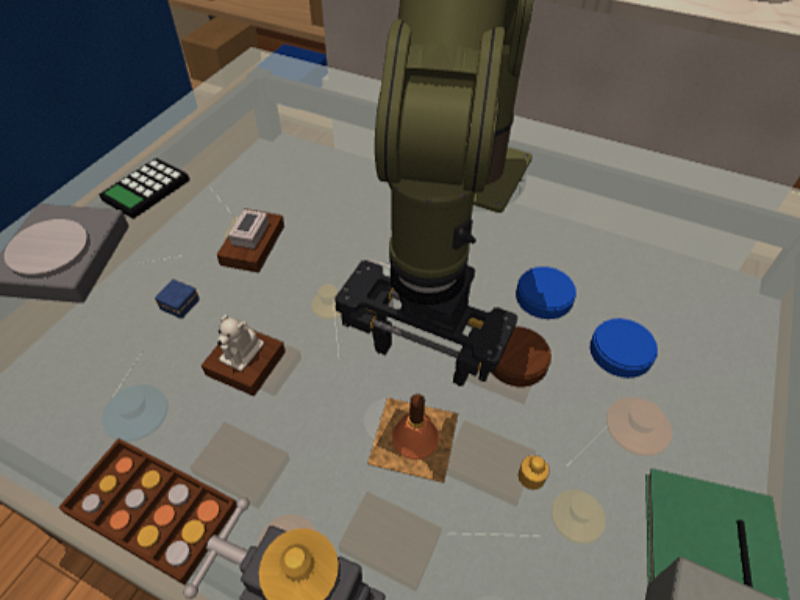

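The dog stands centred on the square plinth at (238,340), and the snuff box lies on the oblong one at (248,225). The bell waits on the mat at (415,430), under the open gripper.

Call:
step_arm --motion '[{"wx": 0, "wy": 0, "wz": 0, "dx": 0.01, "dy": 0, "dz": 0.35, "claw": 88}, {"wx": 0, "wy": 0, "wz": 0, "dx": 0.01, "dy": 0, "dz": 0.8, "claw": 88}, {"wx": 0, "wy": 0, "wz": 0, "dx": 0.01, "dy": 0, "dz": 0.8, "claw": 88}]'

```text
clock: 29.7
tool_pos: [0.6191, 0.1493, 0.1267]
eef_rot: [1.0, -0.002, -0.005, 0.002]
contact_force: [0.1, -0.4, -0.6]
opening: 0.996
finger_force: 0.0
```

Call:
step_arm --motion '[{"wx": 0, "wy": 0, "wz": 0, "dx": 0, "dy": 0, "dz": 0.35, "claw": 88}, {"wx": 0, "wy": 0, "wz": 0, "dx": 0, "dy": 0, "dz": 0.65, "claw": 88}, {"wx": 0, "wy": 0, "wz": 0, "dx": 0, "dy": 0, "dz": 0.79, "claw": 88}, {"wx": 0, "wy": 0, "wz": 0, "dx": 0, "dy": 0, "dz": 0.79, "claw": 60}, {"wx": 0, "wy": 0, "wz": 0, "dx": 0, "dy": 0, "dz": 0.79, "claw": 40}]'

```text
clock: 30.2
tool_pos: [0.6234, 0.1521, 0.0689]
eef_rot: [1.0, -0.001, 0.001, -0.0]
contact_force: [-0.2, 0.0, 0.4]
opening: 0.842
finger_force: 0.0
```

Call:
step_arm --motion '[{"wx": 0, "wy": 0, "wz": 0, "dx": 0, "dy": 0, "dz": 0, "claw": 24}, {"wx": 0, "wy": 0, "wz": 0, "dx": 0, "dy": 0, "dz": 0, "claw": 24}, {"wx": 0, "wy": 0, "wz": 0, "dx": 0, "dy": 0, "dz": 0, "claw": 24}, {"wx": 0, "wy": 0, "wz": 0, "dx": 0, "dy": 0, "dz": 0, "claw": 24}, {"wx": 0, "wy": 0, "wz": 0, "dx": 0, "dy": 0, "dz": 0, "claw": 24}, {"wx": 0, "wy": 0, "wz": 0, "dx": 0, "dy": 0, "dz": 0, "claw": 10}, {"wx": 0, "wy": 0, "wz": 0, "dx": 0, "dy": 0, "dz": 0, "claw": 10}, {"wx": 0, "wy": 0, "wz": 0, "dx": 0, "dy": 0, "dz": 0, "claw": 10}]' --force 25

```text
clock: 31.0
tool_pos: [0.6223, 0.1524, 0.0675]
eef_rot: [1.0, -0.001, -0.0, 0.0]
contact_force: [-0.6, -0.4, -1.0]
opening: 0.222
finger_force: 25.0
```

Call:
step_arm --motion '[{"wx": 0, "wy": 0, "wz": 0, "dx": 0, "dy": 0, "dz": 0, "claw": 10}, {"wx": 0, "wy": 0, "wz": 0, "dx": 0, "dy": 0, "dz": 0, "claw": 10}, {"wx": 0, "wy": 0, "wz": 0, "dx": 0, "dy": 0, "dz": 0, "claw": 10}, {"wx": 0, "wy": 0, "wz": 0, "dx": 0, "dy": 0, "dz": 0, "claw": 10}]'

```text
clock: 31.4
tool_pos: [0.6223, 0.1524, 0.0675]
eef_rot: [1.0, -0.001, -0.0, 0.0]
contact_force: [0.5, -0.6, -1.3]
opening: 0.22
finger_force: 25.0
```

Call:
step_arm --motion '[{"wx": 0, "wy": 0, "wz": 0, "dx": 0, "dy": 0, "dz": -0.15, "claw": 10}, {"wx": 0, "wy": 0, "wz": 0, "dx": 0, "dy": 0, "dz": -0.4, "claw": 10}, {"wx": 0, "wy": 0, "wz": 0, "dx": 0, "dy": 0, "dz": -0.75, "claw": 10}]'

```text
clock: 31.7
tool_pos: [0.6212, 0.1524, 0.1276]
eef_rot: [1.0, -0.0, -0.001, 0.0]
contact_force: [-0.1, 0.5, -2.2]
opening: 0.217
finger_force: 25.0
```

Call:
step_arm --motion '[{"wx": 0, "wy": 0, "wz": 0, "dx": 0, "dy": 0, "dz": -0.3, "claw": 10}, {"wx": 0, "wy": 0, "wz": 0, "dx": 0, "dy": 0, "dz": -0.6, "claw": 10}, {"wx": 0, "wy": 0, "wz": 0, "dx": 0, "dy": 0, "dz": -0.75, "claw": 10}, {"wx": 0, "wy": 0, "wz": 0, "dx": 0, "dy": 0, "dz": -0.75, "claw": 10}]'

```text
clock: 32.1
tool_pos: [0.6235, 0.1529, 0.1897]
eef_rot: [1.0, -0.001, 0.002, -0.001]
contact_force: [0.5, -0.4, -2.1]
opening: 0.22
finger_force: 25.0
```

Call:
step_arm --motion '[{"wx": 0, "wy": 0, "wz": 0, "dx": -0.2, "dy": -0.09, "dz": 0, "claw": 10}, {"wx": 0, "wy": 0, "wz": 0, "dx": -0.5, "dy": -0.22, "dz": 0, "claw": 10}, {"wx": 0, "wy": 0, "wz": 0, "dx": -0.817, "dy": -0.369, "dz": 0, "claw": 10}]'

```text
clock: 32.4
tool_pos: [0.5557, 0.1816, 0.1862]
eef_rot: [1.0, -0.001, -0.001, 0.001]
contact_force: [-1.3, -0.4, -2.7]
opening: 0.218
finger_force: 25.0
```

Call:
step_arm --motion '[{"wx": 0, "wy": 0, "wz": 0, "dx": -0.27, "dy": -0.12, "dz": 0, "claw": 10}, {"wx": 0, "wy": 0, "wz": 0, "dx": -0.54, "dy": -0.24, "dz": 0, "claw": 10}, {"wx": 0, "wy": 0, "wz": 0, "dx": -0.817, "dy": -0.369, "dz": 0, "claw": 10}]'

```text
clock: 32.7
tool_pos: [0.49, 0.2116, 0.1865]
eef_rot: [1.0, -0.001, -0.001, 0.001]
contact_force: [0.3, 0.8, -2.6]
opening: 0.217
finger_force: 25.0
```

Call:
step_arm --motion '[{"wx": 0, "wy": 0, "wz": 0, "dx": -0.27, "dy": -0.12, "dz": 0, "claw": 10}, {"wx": 0, "wy": 0, "wz": 0, "dx": -0.54, "dy": -0.24, "dz": 0, "claw": 10}, {"wx": 0, "wy": 0, "wz": 0, "dx": -0.72, "dy": -0.32, "dz": 0, "claw": 10}, {"wx": 0, "wy": 0, "wz": 0, "dx": -0.817, "dy": -0.369, "dz": 0, "claw": 10}, {"wx": 0, "wy": 0, "wz": 0, "dx": -0.817, "dy": -0.369, "dz": 0, "claw": 10}, {"wx": 0, "wy": 0, "wz": 0, "dx": -0.817, "dy": -0.369, "dz": 0, "claw": 10}]'

```text
clock: 33.3
tool_pos: [0.4274, 0.241, 0.1875]
eef_rot: [1.0, -0.001, 0.001, 0.0]
contact_force: [0.4, -0.4, -2.7]
opening: 0.22
finger_force: 25.0
```

Call:
step_arm --motion '[{"wx": 0, "wy": 0, "wz": 0, "dx": 0, "dy": 0, "dz": 0.2, "claw": 10}, {"wx": 0, "wy": 0, "wz": 0, "dx": 0, "dy": 0, "dz": 0.4, "claw": 10}, {"wx": 0, "wy": 0, "wz": 0, "dx": 0, "dy": 0, "dz": 0.6, "claw": 10}, {"wx": 0, "wy": 0, "wz": 0, "dx": 0, "dy": 0, "dz": 0.6, "claw": 10}]'

```text
clock: 33.7
tool_pos: [0.4267, 0.24, 0.1381]
eef_rot: [1.0, -0.001, -0.001, 0.001]
contact_force: [-0.2, -0.5, -2.2]
opening: 0.218
finger_force: 25.0
```

Call:
step_arm --motion '[{"wx": 0, "wy": 0, "wz": 0, "dx": 0, "dy": 0, "dz": 0.15, "claw": 10}, {"wx": 0, "wy": 0, "wz": 0, "dx": 0, "dy": 0, "dz": 0.3, "claw": 10}, {"wx": 0, "wy": 0, "wz": 0, "dx": 0, "dy": 0, "dz": 0.42, "claw": 10}, {"wx": 0, "wy": 0, "wz": 0, "dx": 0, "dy": 0, "dz": 0.49, "claw": 10}, {"wx": 0, "wy": 0, "wz": 0, "dx": 0, "dy": 0, "dz": 0.52, "claw": 10}, {"wx": 0, "wy": 0, "wz": 0, "dx": 0, "dy": 0, "dz": 0.52, "claw": 10}, {"wx": 0, "wy": 0, "wz": 0, "dx": 0, "dy": 0, "dz": 0.52, "claw": 10}]'

```text
clock: 34.4
tool_pos: [0.4266, 0.2414, 0.0982]
eef_rot: [1.0, -0.001, 0.0, -0.0]
contact_force: [0.7, -0.8, -2.6]
opening: 0.217
finger_force: 25.0
```

Call:
step_arm --motion '[{"wx": 0, "wy": 0, "wz": 0, "dx": 0, "dy": 0, "dz": 0.01, "claw": 10}, {"wx": 0, "wy": 0, "wz": 0, "dx": 0, "dy": 0, "dz": 0.02, "claw": 10}, {"wx": 0, "wy": 0, "wz": 0, "dx": 0, "dy": 0, "dz": 0.02, "claw": 10}, {"wx": 0, "wy": 0, "wz": 0, "dx": 0, "dy": 0, "dz": 0.02, "claw": 10}]'

```text
clock: 34.8
tool_pos: [0.4264, 0.2413, 0.0964]
eef_rot: [1.0, -0.001, 0.0, 0.0]
contact_force: [0.1, -0.8, -2.3]
opening: 0.219
finger_force: 25.0
```

Call:
step_arm --motion '[{"wx": 0, "wy": 0, "wz": 0, "dx": 0, "dy": 0, "dz": 0.015, "claw": 10}, {"wx": 0, "wy": 0, "wz": 0, "dx": 0, "dy": 0, "dz": 0.03, "claw": 10}, {"wx": 0, "wy": 0, "wz": 0, "dx": 0, "dy": 0, "dz": 0.03, "claw": 10}, {"wx": 0, "wy": 0, "wz": 0, "dx": 0, "dy": 0, "dz": 0.03, "claw": 10}]'

```text
clock: 35.2
tool_pos: [0.4264, 0.2412, 0.0939]
eef_rot: [1.0, -0.001, -0.0, 0.0]
contact_force: [0.5, 0.1, -1.8]
opening: 0.217
finger_force: 25.0
```

Call:
step_arm --motion '[{"wx": 0, "wy": 0, "wz": 0, "dx": 0, "dy": 0, "dz": 0.01, "claw": 10}, {"wx": 0, "wy": 0, "wz": 0, "dx": 0, "dy": 0, "dz": 0.01, "claw": 10}, {"wx": 0, "wy": 0, "wz": 0, "dx": 0, "dy": 0, "dz": 0.01, "claw": 10}]'

```text
clock: 35.5
tool_pos: [0.4265, 0.2412, 0.0933]
eef_rot: [1.0, -0.001, 0.0, 0.0]
contact_force: [-0.0, 0.6, 1.4]
opening: 0.218
finger_force: 25.0
```

Contact. Release and retreat.

Call:
step_arm --motion '[{"wx": 0, "wy": 0, "wz": 0, "dx": 0, "dy": 0, "dz": 0, "claw": 22}, {"wx": 0, "wy": 0, "wz": 0, "dx": 0, "dy": 0, "dz": 0, "claw": 30}, {"wx": 0, "wy": 0, "wz": 0, "dx": 0, "dy": 0, "dz": 0, "claw": 45}, {"wx": 0, "wy": 0, "wz": 0, "dx": 0, "dy": 0, "dz": 0, "claw": 60}, {"wx": 0, "wy": 0, "wz": 0, "dx": 0, "dy": 0, "dz": 0, "claw": 60}, {"wx": 0, "wy": 0, "wz": 0, "dx": 0, "dy": 0, "dz": 0, "claw": 60}, {"wx": 0, "wy": 0, "wz": 0, "dx": 0, "dy": 0, "dz": 0, "claw": 60}]'

```text
clock: 36.2
tool_pos: [0.4264, 0.2413, 0.0932]
eef_rot: [1.0, -0.001, 0.0, 0.0]
contact_force: [-0.3, -0.1, -0.0]
opening: 0.674
finger_force: 0.0
```

Call:
step_arm --motion '[{"wx": 0, "wy": 0, "wz": 0, "dx": 0, "dy": 0, "dz": -0.3, "claw": 70}, {"wx": 0, "wy": 0, "wz": 0, "dx": 0, "dy": 0, "dz": -0.6, "claw": 70}, {"wx": 0, "wy": 0, "wz": 0, "dx": 0, "dy": 0, "dz": -1, "claw": 70}, {"wx": 0, "wy": 0, "wz": 0, "dx": 0, "dy": 0, "dz": -1, "claw": 70}]'

```text
clock: 36.6
tool_pos: [0.4284, 0.2423, 0.1762]
eef_rot: [1.0, -0.001, 0.003, -0.002]
contact_force: [0.3, 1.1, 0.3]
opening: 0.791
finger_force: 0.0
```

Call:
step_arm --motion '[{"wx": 0, "wy": 0, "wz": 0, "dx": 0, "dy": 0.5, "dz": -0.5, "claw": 70}, {"wx": 0, "wy": 0, "wz": 0, "dx": 0, "dy": 1, "dz": -0.6, "claw": 70}, {"wx": 0, "wy": 0, "wz": 0, "dx": 0, "dy": 1, "dz": -0.6, "claw": 70}]'

```text
clock: 36.9
tool_pos: [0.4265, 0.1548, 0.2221]
eef_rot: [1.0, -0.005, 0.0, 0.002]
contact_force: [-0.2, -0.5, 0.2]
opening: 0.796
finger_force: 0.0
```

Call:
step_arm --motion '[{"wx": 0, "wy": 0, "wz": 0, "dx": 0, "dy": 0.5, "dz": 0, "claw": 70}, {"wx": 0, "wy": 0, "wz": 0, "dx": 0, "dy": 1, "dz": 0, "claw": 70}, {"wx": 0, "wy": 0, "wz": 0, "dx": 0, "dy": 1, "dz": 0, "claw": 70}, {"wx": 0, "wy": 0, "wz": 0, "dx": 0, "dy": 1, "dz": 0, "claw": 70}, {"wx": 0, "wy": 0, "wz": 0, "dx": 0, "dy": 1, "dz": 0, "claw": 70}]'

```text
clock: 37.4
tool_pos: [0.4262, 0.0828, 0.2208]
eef_rot: [1.0, 0.001, -0.0, -0.0]
contact_force: [-0.3, 0.9, 0.7]
opening: 0.795
finger_force: 0.0
```

```bash
python3 - <<'E'
from meas import *
p,d=snap('scene');snap('top');run({'square':(506,205,30,.022,.034),'dog':(506,205,30,.05,.13),'round':(264,335,32,.022,.034),'bellhandle':(264,335,40,.12,.16),'oblong':(606,346,40,.022,.038),'snuff':(606,346,40,.05,.075),'ring':(618,232,20,.02,.05),'magn':(430,335,30,.01,.12),'weight':(212,225,15,.01,.07)})
cv2.imwrite('pics/s5.png',cv2.resize(p[:,:,::-1],(800,600)))
s=get_state();print(s['clock'],s['tool_pos'],s['finger_force'])
E
```

```text
square n 847 rect c [ 621.9 -144.7] size [93.4 92.9] ang 1.6 z [26.  30.  32.9] mean [ 616.6 -141.4]
dog n 427 rect c [ 622.8 -144.3] size [67.6 35.1] ang 0.5 z [ 56.5  94.1 112.9] mean [ 617.2 -142.9]
round n 437 rect c [421.7 254.3] size [99.1 70.2] ang 16.4 z [24.7 29.3 32.8] mean [419.8 256.6]
bellhandle n 74 rect c [425.7 239.9] size [18.3 17.9] ang 47.0 z [122.9 137.6 143.1] mean [425.  238.7]
oblong n 1089 rect c [ 394.6 -289.7] size [130.2  79.3] ang 12.3 z [26.3 30.3 33.9] mean [ 393.3 -285.1]
snuff n 648 rect c [ 393.9 -288.8] size [74.7 49.2] ang 12.3 z [54.2 59.3 63.5] mean [ 394.6 -287.8]
ring n 454 rect c [ 570.5 -317.5] size [51.2 52. ] ang 89.7 z [24.4 33.8 37.4] mean [ 570.2 -315.6]
magn n 385 rect c [411.9 -26. ] size [51.8 79.6] ang 51.4 z [13.  71.9 87.6] mean [406.  -24.8]
weight n 214 rect c [601.5 319.6] size [36.7 35.2] ang 89.1 z [14.1 31.1 51.1] mean [599.4 316.7]
37.5 [0.42623176 0.0829381  0.22091203] 0.0
```

View pics/s5.png

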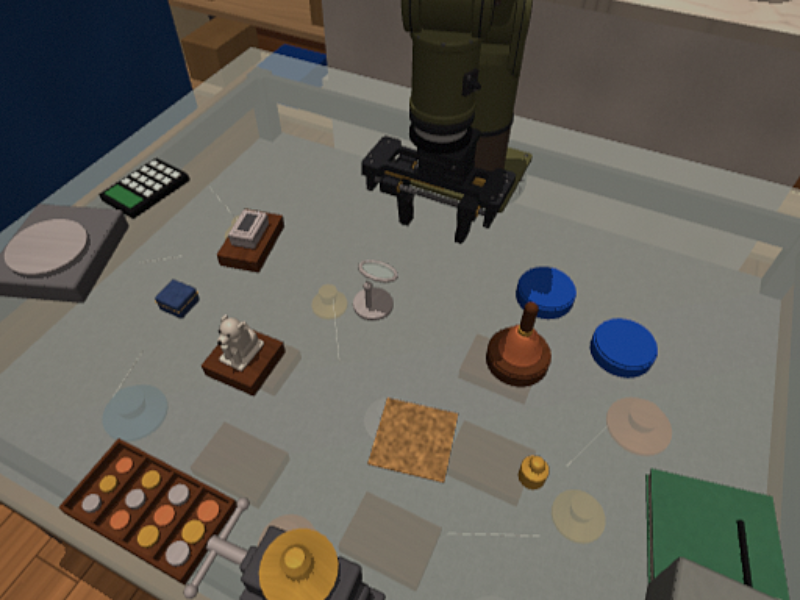

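All three pieces are on their plinths: bell (519,345), dog (238,340) and snuff box (248,225). The bystanders haven't moved; the magnifier's shifted reading comes from the arm partly hiding it. Handing in.

```bash
python3 -c "
from plant import workorder
print(workorder.finish_job())"
```

```text
the job is handed in; nothing more can be done
None
```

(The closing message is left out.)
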